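# Load a wood-stabilising chamber and ready its vacuum pump

## Robot

A 7-joint arm with a two-finger parallel gripper is mounted at the origin on a cart in front of the work surface, level with it; the furniture and walls round the work are solid. World frame = base frame: x ahead of the robot, y to its left, z up, the work surface at z = 0. Lengths are in m, angles in rad, forces in N, time in s.
With the tool pointing down it reaches from about 0.425 to 0.925 m from the base axis. Payload 6.8 kg.
Tool frame: the origin (TCP) lies at the very end of the fingers, on their centre line; the grasp point (between the pads) lies arm.grip_point_offset behind it (arm.grip_point_offset is the distance from the TCP to the grasp point, in m); z points along the fingers, y is the line along which they close (so a half turn about z gives the same grasp; the last joint's range is limited). The gripper opens to 85 mm and grips with 20 to 120 N. Pads are 22 mm wide; open, the fingers measure 114 mm over their backs; the gripper's body (76 mm by 85 mm) begins 54 mm behind the grasp point. The pads swing forward as they close: fully open they stand 13 mm farther back than shut.
Start: joints at [-1.344, 0.477, 0.022, 1.555, -0.011, 1.109, -0.083], TCP at [0.222, 0.638, 0.231] pointing down, gripper open.
Joint ranges: [-2.96, 2.96], [-0.34, 2.1], [-1.41, 1.46], [0.24, 2.44], [-1.37, 4.51], [0.17, 1.92], [-2.96, 2.96]. Speed limits (rad/s): [2.39, 2.39, 3.14, 3.14, 3.14, 3.14, 3.14].

## Interface

Orientations are given as a rotation vector (axis times angle).
In Python, from station import telemetry, optics, arm gives the robot as it stands. The module is installed in compiled form; this text tells all that it offers.
- The arm moves only by the tool arm_command, never from a script. Its argument "deltas" is a list of rows, each a list of 7 numbers: the closure, from -1 (fully open) to 1 (shut), then the shift along the world's x, y, z in m, then the turn, a rotation vector about the world's x, y, z in degrees. A call has 1 to 20 rows; each row shifts and turns the commanded pose from where the row before left it; what a row does not reach is not made up. A row lasts 1/12 s, in which the tool goes at most 41.7 mm and 7.16 degrees, less where a joint would pass 70% of its speed; a pose out of reach is approached as far as the arm can. A call with a gripper value outside its range is refused whole. The fingers move at their own pace and stop on an object; "newtons" is the grip in N (left out, the last holds). Time passes only in rows, so rows that do not move let the fingers close. It gives the time, the measured TCP pose, the force, the opening and the grip force at its end, in the units of the state.
- telemetry.get_state(): the state, without advancing time (a new reading comes with each control period).
- optics.camera(name): name is "scene" or "top" or "wrist"; returns (picture, depth): 384x512x3 uint8, red, green, blue; 384x512 float32, m along the optical axis (not along the pixel's ray), 0 where there is no reading.
- optics.camera_params(name): a dict with "fov_y" (degrees; the focal length in pixels is half the picture's height over the tangent of half this angle, whatever the lens; pixels are square), "cx", "cy" (the principal point, pixels), "rvec" (rotation vector, rad) and "tvec" (3), from world to camera coordinates, as OpenCV has them; the wrist camera has in their place "mount" (4x4, takes a point from camera to tool coordinates, whose origin is the TCP and whose axes are the flange's). Camera axes: x right, y down, z forward; pixel columns grow to the right and rows downward; lengths in m; the calibration is good to about 2 mm. A picture is of the moment at which its call begins: read the wrist's pose just before it. camera_params takes no time and is no camera call.
- arm.hand_in(): hands the job in; it is judged then, once.
The state is a dict: "time": time; "qpos": joint angles; "qvel": joint speeds; "tau": joint torques, N m; "position": TCP position; "orientation": TCP orientation; "force": force on the tool from outside, world axes, zero at the start; "ft_torque": the same for the moment, N m; "opening": finger opening in m; "grasp_force": force on a finger pad.
Only numpy, scipy, OpenCV 4.12 (cv2) and the standard library are available. Lean on these libraries where they do the work, as an engineer would, in place of code of your own. Each camera call takes 0.05 s, during which the arm holds its last target. There are 200 camera calls.

## Task

Get the next wood-stabilising batch ready: lift the hold-down grate out of the open steel chamber and set it aside, lay every square wood blank flat and side by side on the chamber's floor, spread so that the grate will lie level, and lay the grate back inside on top of them, near the middle. On the vacuum pump, screw the brass elbow clockwise down its thread, a little over one full turn, until its collar is down on its washer and its outlet points at the white arrow on the pump cover, and stop there; and turn the gauge's reset knob anticlockwise until the peak pointer is back at its zero stop. Leave the pliers and the short offcut where they lie.

Things in the scene. Friction and masses are not known exactly. Their poses are not given: they have to be found in the camera images.
- chamber_floor (a point): centre of the inner floor (5 mm above the table) of the open steel vacuum chamber, which is fixed to the table. Inside it is 240 mm along its own x, 172 mm along its own y, and its walls rise 60 mm above this point; a flange round the rim reaches 13 mm beyond the inside of the walls. z is up.
- blank_1_c (a point): centre of a square pine blank 40 x 155 x 40 mm (its own y runs along the length), lying loose on the table; 0.13 kg. Two or three blanks are there; an absent one reads None from the start.
- blank_2_c (a point): centre of a square pine blank 40 x 155 x 40 mm (its own y runs along the length), lying loose on the table; 0.13 kg. Two or three blanks are there; an absent one reads None from the start.
- blank_3_c (a point): centre of a square pine blank 40 x 155 x 40 mm (its own y runs along the length), lying loose on the table; 0.13 kg. Two or three blanks are there; an absent one reads None from the start.
- grate_handle (a point): middle of the upright handle of the loose hold-down grate, which lies on the chamber floor at the start: a flat aluminium grid 190 mm (own x) x 150 mm (own y) x 8 mm, 0.45 kg, with a flat-bar handle on its middle, 70 mm long along x, 12 mm thick in y, reaching from 8 to 44 mm above the grate's underside. This point lies 30 mm above the underside, z is up.
- elbow_body (a point): on the axis of the brass elbow on the pump's inlet stub, at the height of the middle of its body (a block 34 mm along the outlet, 32 mm across with two flats to grip, its top 17 mm above this point, a hexagonal collar 43 mm wide beginning 23 mm below this point). Own x points along the outlet, z is up. The top of the pump cover is 44 mm below when screwed down, up to 52 mm at the start.
- elbow_outlet (a point): end of the elbow's hose-barb outlet, 58 mm from the elbow's axis
- elbow (a joint): turn of the elbow on its thread: 0 when it is down on its washer and its outlet points at the arrow; positive is unscrewed (anticlockwise from above), between 6.8 and 9.1 rad at the start, so that the outlet passes the arrow once, at 6.28 (collar still 5 mm above the washer), before it comes to it again at 0. It sinks 5 mm a turn. It turns with steady friction (about 0.12 N m), stays where it is left, and can be overtightened past the arrow as far as -0.5.
- mark (a point): tip of the white raised arrow on the pump cover, 66 mm out from the elbow's axis, pointing the way the outlet must point
- knob (a point): on the axis of the gauge's reset knob on the pump, 115 mm from the elbow's axis: an upright bar 36 mm long (own x, also the way the peak pointer points), 12 mm thick (own y), reaching 10.5 mm above and 16 mm below this point; the gauge's rim, 66 mm across, is 19 mm below this point
- peak_pointer (a joint): turn of the reset knob and its peak pointer clockwise from the zero stop, rad; 0 is at the stop. Friction about 0.02 N m; it stays where it is left.
- pliers: pliers 54 x 158 x 16 mm, a bystander; origin at the underside
- offcut_3: short flat offcut 34 x 70 x 18 mm, not a blank, a bystander; origin at the underside

How it is judged:
On the way, in this order (a step that is already met when the one before it is completed fails the run):
1. every blank lies flat on the chamber's floor (x of blank_1_c in the frame of chamber_floor between -0.115 and 0.115 m and y of blank_1_c in the frame of chamber_floor between -0.08 and 0.08 m and z of blank_1_c in the frame of chamber_floor between 0.014 and 0.026 m and x of blank_2_c in the frame of chamber_floor between -0.115 and 0.115 m and y of blank_2_c in the frame of chamber_floor between -0.08 and 0.08 m and z of blank_2_c in the frame of chamber_floor between 0.014 and 0.026 m and x of blank_3_c in the frame of chamber_floor between -0.115 and 0.115 m and y of blank_3_c in the frame of chamber_floor between -0.08 and 0.08 m and z of blank_3_c in the frame of chamber_floor between 0.014 and 0.026 m), for 0.2 s.
2. the hold-down grate lies level on the blanks in the chamber (x of grate_handle in the frame of chamber_floor between -0.04 and 0.04 m and y of grate_handle in the frame of chamber_floor between -0.02 and 0.02 m and z of grate_handle in the frame of chamber_floor between 0.063 and 0.076 m and angle between grate_handle's own z axis and vertical below 0.08 rad), for 0.2 s.
At the end, for the whole second after the job is handed in: All blanks flat on the chamber floor (centres 14-26 mm up); grate on them, level to 0.08 rad, handle within 40 mm (lengthwise) and 20 mm (across) of the chamber middle; all still; elbow within 0.12 rad of the arrow on its last turn; peak pointer within 0.09 rad of its stop (all of step 1 and all of step 2 and linear speed of each of blank_1, blank_2, blank_3, grate below 0.03 m/s and value of joint elbow between -0.12 and 0.12 rad and value of joint peak_pointer below 0.09 rad); the robot touches nothing.
It fails at once if the pair of pliers is shifted more than 40 mm (distance of pliers from where it was at the start of the episode above 0.04 m).
It fails at once if the short offcut is shifted more than 40 mm (distance of offcut_3 from where it was at the start of the episode above 0.04 m).
Of blank_1, blank_2, blank_3 only 2 to 3 are there at a start; the rules pass over those that are not, and their reading is None.
At some moment in a run one of blank_2, grate may be knocked a few centimetres aside while the robot is not near it.
Once in a run the grip may slacken for a moment while it holds something.
It also fails if it takes over 208 s, if anything falls off the work surface, if the arm or the gripper's body presses on something with over 40 N, if the wrist force passes 120 N, or if a joint passes its speed limit or range.

## Working session

There is one attempt and no reset: what is moved stays moved. The work goes in short steps, Python scripts to look and compute and a tool call to move; the robot and the scene stay as the last step left them, time stands still between calls to the robot, and variables do not carry over. Pictures are saved under pics/ and viewed, at most 14 in all, crops included, and the job is handed in when it is done.

Besides the shell and the picture viewer there is one more tool, called by a JSON object that holds its "api" and its "payload". arm_command: Moves the arm, as the interface text tells. Its arguments: {"type":"object","properties":{"deltas":{"type":"array"},"newtons":{"type":"number"}},"required":["deltas"]}

```bash
mkdir -p pics
cat > h.py <<'E'
import numpy as np, cv2
from scipy.spatial.transform import Rotation as R
from station import telemetry, optics, arm
def cam(n):
    """picture, depth, K, world->cam Rm,t"""
    p=optics.camera_params(n); s=telemetry.get_state()
    im,d=optics.camera(n)
    f=im.shape[0]/2/np.tan(np.radians(p['fov_y'])/2)
    if n=='wrist':
        T=np.eye(4);T[:3,:3]=R.from_rotvec(s['orientation']).as_matrix();T[:3,3]=s['position']
        M=np.linalg.inv(T@np.array(p['mount']))
        Rm,t=M[:3,:3],M[:3,3]
    else: Rm=R.from_rotvec(p['rvec']).as_matrix();t=np.array(p['tvec'])
    return im,d,(f,p['cx'],p['cy'],Rm,t)
def ray(c,uv,z):
    f,cx,cy,Rm,t=c; o=-Rm.T@t; v=Rm.T@np.array([(uv[0]-cx)/f,(uv[1]-cy)/f,1])
    return o+v*(z-o[2])/v[2]
def cloud(c,d):
    f,cx,cy,Rm,t=c; v,u=np.indices(d.shape)
    P=np.stack([(u-cx)/f*d,(v-cy)/f*d,d],-1)
    return (P-t)@Rm
def save(n,im): cv2.imwrite('pics/'+n+'.png',im[:,:,::-1])
def st():
    s=telemetry.get_state()
    print({k:np.round(s[k],3).tolist() for k in ('time','qpos','position','orientation','force','opening')})
E
python3 - <<'E'
from h import *
st();print(arm.grip_point_offset)
for n in ('scene','top','wrist'):
    im,d,c=cam(n);save(n+'0',im);np.savez('pics/'+n+'0.npz',im=im,d=d,c=np.array(c,dtype=object))
    print(n,optics.camera_params(n))
E
```

```text
{'time': 0.0, 'qpos': [-1.344, 0.478, 0.022, 1.556, -0.012, 1.109, -0.083], 'position': [0.222, 0.637, 0.23], 'orientation': [-0.523, -3.097, 0.003], 'force': [-1.173, 0.177, -0.197], 'opening': 0.085}
0.0187
scene {'fov_y': 42.52045208804028, 'cx': 252.21357072972916, 'cy': 192.184316912173, 'rvec': array([ 1.87966163, -0.97779325,  0.61637767]), 'tvec': array([-0.2080934 ,  0.31471238,  0.93644666])}
top {'fov_y': 51.36191049080492, 'cx': 256.65196192678746, 'cy': 193.06777059882933, 'rvec': array([ 2.13168926, -2.06318246,  0.24065449]), 'tvec': array([0.09051361, 0.55928863, 1.33592118])}
wrist {'fov_y': 60.27924512792438, 'cx': 254.34809887561306, 'cy': 187.20246026122666, 'mount': array([[ 1.22531134e-03, -9.48434406e-01, -3.16971098e-01,
         8.21541501e-02],
       [ 9.99998418e-01,  7.53465375e-04,  1.61117818e-03,
        -2.11040379e-04],
       [-1.28927007e-03, -3.16972571e-01,  9.48433829e-01,
        -1.42540862e-01],
       [ 0.00000000e+00,  0.00000000e+00,  0.00000000e+00,
         1.00000000e+00]])}
```

View pics/top0.png

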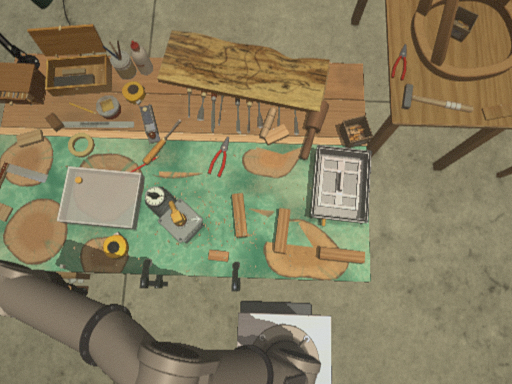

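View pics/scene0.png

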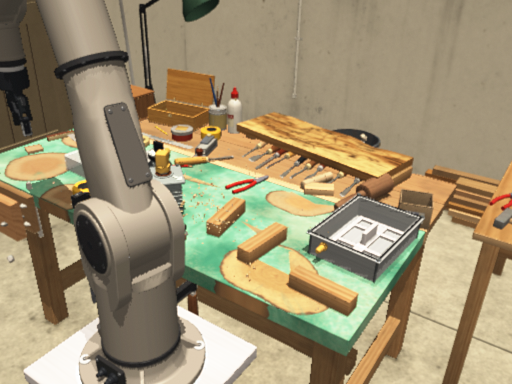

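The top view shows the chamber with its grate at about (340,184). The three blanks are at (239,215), (282,230) and (341,255), the offcut at (218,255), the pliers at (218,157) and the pump with its gauge and elbow at (172,210). Next I'll measure these from depth, using two views.

Run:
```python
from h import *
z=np.load('pics/top0.npz',allow_pickle=True);im,d,c=z['im'],z['d'],z['c']
P=cloud(c,d)
for n,uv in dict(table=(200,280),b1=(239,215),b2=(282,230),b3=(341,255),off=(218,255),handle=(339,184),rim=(314,184),elbow=(177,216),knob=(155,197),cover=(190,228)).items():
    print(n,np.round(P[uv[1],uv[0]],3))
hsv=cv2.cvtColor(im,cv2.COLOR_RGB2HSV)
# blanks: by height in 30..50mm
for n,lo,hi,roi in (('blank',.028,.05,(225,185,375,275)),('grate',.009,.02,(318,155,366,215)),('handle',.035,.056,(322,160,362,210)),('rim',.055,.075,(300,135,385,230)),('pump',.05,.3,(135,175,215,250))):
    m=((P[...,2]>lo)&(P[...,2]<hi)&(d>0)).astype(np.uint8)
    k=np.zeros_like(m);x0,y0,x1,y1=roi;k[y0:y1,x0:x1]=m[y0:y1,x0:x1]
    N,L,S,C=cv2.connectedComponentsWithStats(k)
    for i in range(1,N):
        if S[i,4]<30: continue
        q=P[L==i]; r=cv2.minAreaRect((q[:,:2]*1000).astype(np.float32))
        print(n,S[i,4],np.round(C[i]),'z',np.round(np.percentile(q[:,2],[5,50,95]),3),'rect',np.round(r[0],0),np.round(r[1],0),round(r[2],1))
save('crop0',cv2.resize(im[130:290,140:380],None,fx=3,fy=3,interpolation=cv2.INTER_CUBIC))
```

```text
table [ 0.262  0.399 -0.741]
b1 [0.48  0.168 0.041]
b2 [0.432 0.016 0.042]
b3 [ 0.352 -0.189  0.037]
off [0.34  0.237 0.015]
handle [ 0.607 -0.187  0.034]
rim [ 0.595 -0.092  0.069]
elbow [0.446 0.358 0.178]
knob [0.513 0.442 0.147]
cover [0.419 0.326 0.108]
blank 56 [363. 203.] z [0.03  0.041 0.049] rect [ 542. -270.] [  3. 126.] 85.6
blank 467 [239. 215.] z [0.035 0.039 0.045] rect [482. 169.] [156.  40.] 8.1
blank 504 [282. 231.] z [0.035 0.039 0.044] rect [432.  16.] [ 40. 155.] 84.1
blank 30 [323. 222.] z [0.038 0.044 0.048] rect [ 464. -128.] [16. 25.] 85.0
blank 538 [342. 255.] z [0.034 0.039 0.044] rect [ 353. -192.] [155.  40.] 85.5
grate 814 [339. 184.] z [0.009 0.012 0.017] rect [ 617. -193.] [154. 195.] 83.8
handle 73 [341. 181.] z [0.041 0.047 0.052] rect [ 617. -193.] [12. 68.] 84.7
rim 68 [358. 139.] z [0.056 0.065 0.072] rect [ 780. -256.] [34. 89.] 16.5
rim 956 [342. 184.] z [0.059 0.065 0.07 ] rect [ 602. -189.] [199. 267.] 85.3
pump 90 [137. 185.] z [0.051 0.054 0.059] rect [560. 532.] [104.  18.] 4.9
pump 1732 [172. 213.] z [0.073 0.109 0.172] rect [472. 400.] [207. 121.] 47.2
```

View pics/crop0.png

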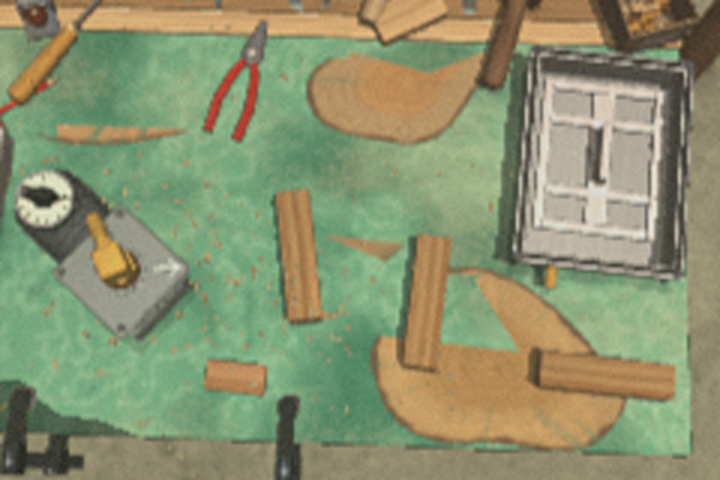

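The crop shows the elbow body at about crop (115,262) with its outlet pointing up-left, and the arrow at (168,268). The knob is at (43,195) and the handle at (597,155). The work order will be elbow, knob, grate, blanks, grate. I'm moving above the pump for a closer look.

{"api": "arm_command", "payload": {"deltas": [[-1,0.019,-0.0215,0.006,0,0,0],[-1,0.019,-0.0215,0.006,0,0,0],[-1,0.019,-0.0215,0.006,0,0,0],[-1,0.019,-0.0215,0.006,0,0,0],[-1,0.019,-0.0215,0.006,0,0,0],[-1,0.019,-0.0215,0.006,0,0,0],[-1,0.019,-0.0215,0.006,0,0,0],[-1,0.019,-0.0215,0.006,0,0,0],[-1,0.019,-0.0215,0.006,0,0,0],[-1,0.019,-0.0215,0.006,0,0,0],[-1,0.019,-0.0215,0.006,0,0,0],[-1,0.019,-0.0215,0.006,0,0,0],[-1,0,0,0,0,0,0],[-1,0,0,0,0,0,0]]}}

```text
time: 1.32
position: [0.4513, 0.3777, 0.3036]
orientation: [0.53, 3.096, 0.0]
force: [-0.0, 0.6, -0.3]
opening: 0.0851
grasp_force: 0.0
```

Run:
```python
from h import *
st()
im,d,c=cam('wrist');save('w1',im);np.savez('pics/w1.npz',im=im,d=d,c=np.array(c,dtype=object))
```

```text
{'time': 1.317, 'qpos': [-0.919, 0.274, 0.144, 1.689, -0.042, 1.181, 0.468], 'position': [0.451, 0.378, 0.304], 'orientation': [0.53, 3.096, 0.0], 'force': [-0.041, 0.569, -0.291], 'opening': 0.085}
```

View pics/w1.png

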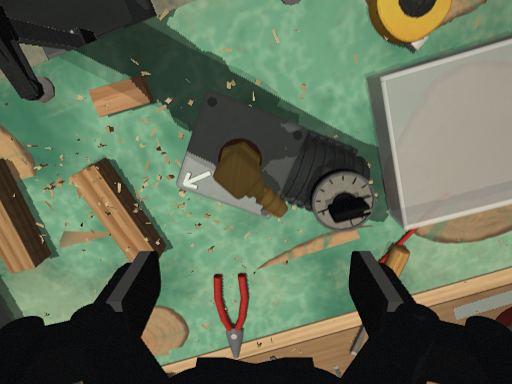

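The wrist view shows the elbow top at about (238,168), the outlet end at (281,211), the arrow tip at (183,184) and the knob bar at (350,208). I'll turn these into positions.

Run:
```python
from h import *
z=np.load('pics/w1.npz',allow_pickle=True);im,d,c=z['im'],z['d'],z['c'];P=cloud(c,d)
hsv=cv2.cvtColor(im,cv2.COLOR_RGB2HSV)
for n,uv in dict(top=(235,170),out=(281,211),arrow=(184,184),knob=(350,208),cover=(205,140),rim=(330,190)).items(): print(n,np.round(P[uv[1],uv[0]],4), hsv[uv[1],uv[0]])
def comp(m,roi,mn=40):
    k=np.zeros(m.shape,np.uint8);x0,y0,x1,y1=roi;k[y0:y1,x0:x1]=m[y0:y1,x0:x1]
    N,L,S,C=cv2.connectedComponentsWithStats(k)
    for i in range(1,N):
        if S[i,4]<mn: continue
        q=P[L==i];r=cv2.minAreaRect((q[:,:2]*1000).astype(np.float32))
        print(S[i,4],np.round(C[i]),'z',np.round(np.percentile(q[:,2],[5,50,95]),4),'rect',np.round(r[0],1),np.round(r[1],1),round(r[2],1),'mean',np.round(q[:,:2].mean(0),4))
zt=np.percentile(P[150:185,225:250,2],90);print('top z',zt)
print('body top');comp((P[...,2]>zt-.006),(200,130,300,225))
print('brass');comp((P[...,2]>.13),(200,130,300,225))
zk=np.percentile(P[200:216,340:360,2],90);print('knob z',zk)
print('knob');comp((P[...,2]>zk-.008)&(hsv[...,2]<70),(315,180,375,230))
w=(hsv[...,2]>200)&(hsv[...,1]<50)
print('arrow');comp(w,(178,165,215,195),20)
# top-view cross check
z=np.load('pics/top0.npz',allow_pickle=True);im,d,c=z['im'],z['d'],z['c'];P=cloud(c,d)
print('top elbow');comp(P[...,2]>zt-.008,(140,180,210,240),8)
hsv=cv2.cvtColor(im,cv2.COLOR_RGB2HSV)
print('top knob');comp((P[...,2]>zk-.008)&(hsv[...,2]<70),(140,180,170,215),8)
```

```text
top [0.4394 0.3648 0.1753] [ 19 157  81]
out [0.4924 0.3895 0.1651] [ 19 156 106]
arrow [0.4513 0.2989 0.1118] [ 42  19 232]
knob [0.5152 0.4516 0.1556] [90 96  8]
cover [0.4155 0.337  0.1084] [30 13 57]
rim [0.5034 0.4418 0.1263] [ 22  44 133]
top z 0.1766596452622392
body top
1350 [236. 177.] z [0.1724 0.1756 0.177 ] rect [423.4 384.8] [ 38.9 100. ] 46.8 mean [0.4451 0.3641]
brass
2617 [247. 180.] z [0.1363 0.172  0.1767] rect [435.1 372.4] [ 55.1 127.6] 85.5 mean [0.4533 0.3706]
knob z 0.15921939042052008
knob
467 [350. 213.] z [0.1524 0.1584 0.1599] rect [455.9 422.7] [165.1  33. ] 23.6 mean [0.5183 0.4499]
arrow
169 [194. 179.] z [0.1092 0.1103 0.1116] rect [419.3 355.6] [ 19.4 132.8] 34.5 mean [0.4493 0.3111]
top elbow
108 [176. 217.] z [0.1701 0.175  0.1793] rect [447.6 364.4] [40.1 31.1] 30.5 mean [0.445  0.3625]
top knob
32 [153. 194.] z [0.1528 0.1577 0.1619] rect [518.9 447. ] [26.8 10.6] 87.6 mean [0.5183 0.4463]
```

Run:
```python
from h import *
z=np.load('pics/w1.npz',allow_pickle=True);im,d,c=z['im'],z['d'],z['c'];P=cloud(c,d)
hsv=cv2.cvtColor(im,cv2.COLOR_RGB2HSV);ok=d>0
def rect(m,roi,n):
    k=np.zeros(m.shape,np.uint8);x0,y0,x1,y1=roi;k[y0:y1,x0:x1]=(m&ok)[y0:y1,x0:x1]
    k=cv2.morphologyEx(k,cv2.MORPH_OPEN,np.ones((3,3)))
    q=P[k>0];r=cv2.minAreaRect((q[:,:2]*1000).astype(np.float32));v=np.linalg.eigh(np.cov(q[:,:2].T))[1][:,1]
    print(n,len(q),'z',np.round(np.percentile(q[:,2],[5,50,95]),4),np.round(r[0],1),np.round(r[1],1),round(r[2],1),'mean',np.round(q[:,:2].mean(0),4),'axis',np.round(np.degrees(np.arctan2(v[1],v[0])),1))
    return q
Z=P[...,2]
rect((Z>.1725)&(Z<.181),(200,130,262,205),'body top')
q=rect((Z>.14)&(Z<.181),(200,130,300,225),'brass')
h=q[:,:2]-[.4455,.364]; rr=np.hypot(*h.T); f=q[rr>.05]; e=f[:,:2].mean(0)-[.4455,.364]; print('outlet dir',np.degrees(np.arctan2(e[1],e[0])),rr.max())
rect((Z>.150)&(Z<.163)&(hsv[...,2]<70),(315,180,375,230),'knob')
w=(hsv[...,2]>190)&(hsv[...,1]<60)&(Z<.12)
q=rect(w,(178,165,215,195),'arrow'); e=q[:,:2].mean(0)-[.4455,.364];print('arrow dir',np.degrees(np.arctan2(e[1],e[0])),'far',np.hypot(*(q[:,:2]-[.4455,.364]).T).max())
rect((Z>.10)&(Z<.114)&(hsv[...,1]<60),(175,90,310,220),'cover')
```

```text
body top 1260 z [0.1736 0.1756 0.177 ] [446.6 363.2] [32.9 30.7] 27.3 mean [0.4458 0.3636] axis -148.6
brass 2415 z [0.1544 0.1734 0.1767] [465.  372.7] [75.4 32.2] 27.0 mean [0.455  0.3704] axis -154.7
outlet dir 27.598870758700357 0.05926267886531803
knob 463 z [0.1518 0.1583 0.1599] [520.1 450.2] [35.1 10.6] 86.3 mean [0.5186 0.4495] axis 87.8
arrow 177 z [0.1092 0.1103 0.1114] [451.6 312.5] [29.2 16.3] 74.0 mean [0.4503 0.3098] axis 95.2
arrow dir -84.98775458988067 far 0.0669293456846609
cover 7772 z [0.106  0.108  0.1106] [446.2 363.8] [112.1 108.6] 49.4 mean [0.4356 0.3657] axis 84.8
```

Axis (0.446, 0.364), outlet at 27°, arrow at -85°: 112° + 360° = 472° clockwise, which agrees with the height (50 mm above the cover). I'll align over the elbow flats.

{"api": "arm_command", "payload": {"deltas": [[-1,-0.0008,-0.002,-0.0158,0,0,6.7],[-1,-0.0008,-0.002,-0.0158,0,0,6.7],[-1,-0.0008,-0.002,-0.0158,0,0,6.7],[-1,-0.0008,-0.002,-0.0158,0,0,6.7],[-1,-0.0008,-0.002,-0.0158,0,0,6.7],[-1,-0.0008,-0.002,-0.0158,0,0,6.7],[-1,-0.0005,-0.0017,-0.0158,0,0,6.4],[-1,0,0,0,0,0,0],[-1,0,0,0,0,0,0]], "newtons": 60}}

```text
time: 2.12
position: [0.4431, 0.3664, 0.1919]
orientation: [0.742, -3.05, 0.001]
force: [-0.7, -0.1, 0.1]
opening: 0.0852
grasp_force: 0.0
```

{"api": "arm_command", "payload": {"deltas": [[-1,0.003,-0.0024,-0.0127,0,0,0],[-1,0,0,-0.0127,0,0,0],[-1,0,0,-0.0127,0,0,0],[-1,0,0,-0.0127,0,0,0],[-1,0,0,0,0,0,0],[1,0,0,0,0,0,0],[1,0,0,0,0,0,0],[1,0,0,0,0,0,0],[1,0,0,0,0,0,0],[1,0,0,0,0,0,0],[1,0,0,0,0,0,0]], "newtons": 60}}

```text
time: 3.03
position: [0.4482, 0.3634, 0.1431]
orientation: [-0.743, 3.051, 0.001]
force: [-0.9, -1.9, 4.9]
opening: 0.0314
grasp_force: 59.3
```

{"api": "arm_command", "payload": {"deltas": [[1,0,0,-0.0001,0,0,-7],[1,0,0,-0.0001,0,0,-7],[1,0,0,-0.0001,0,0,-7],[1,0,0,-0.0001,0,0,-7],[1,0,0,-0.0001,0,0,-7],[1,0,0,-0.0001,0,0,-7],[1,0,0,-0.0001,0,0,-7],[1,0,0,-0.0001,0,0,-7],[1,0,0,-0.0001,0,0,-7],[1,0,0,-0.0001,0,0,-7],[1,0,0,-0.0001,0,0,-7],[1,0,0,-0.0001,0,0,-7],[1,0,0,-0.0001,0,0,-7],[1,0,0,-0.0001,0,0,-7],[1,0,0,-0.0001,0,0,-7],[1,0,0,-0.0001,0,0,-7]]}}

```text
time: 4.37
position: [0.4473, 0.3616, 0.1415]
orientation: [-2.122, -2.316, 0.004]
force: [-5.4, -8.0, 11.6]
opening: 0.0312
grasp_force: 60.3
```

```bash
python3 -c "
from h import *
st();s=telemetry.get_state();print(s['ft_torque'],s['grasp_force']);y=R.from_rotvec(s['orientation']).as_matrix()[:,1];print(np.degrees(np.arctan2(y[1],y[0])))"
```

```text
{'time': 4.367, 'qpos': [-1.143, 0.448, 0.46, 1.905, -0.259, 0.849, -0.462], 'position': [0.447, 0.362, 0.141], 'orientation': [-2.122, -2.316, 0.004], 'force': [-5.433, -7.995, 11.644], 'opening': 0.031}
[-1.59174485  0.76704338  0.17192657] 60.32262146472931
5.013380280125633
```

{"api": "arm_command", "payload": {"deltas": [[1,0,0.0005,-0.0001,0,0,-7],[1,0,0.0005,-0.0001,0,0,-7],[1,0,0,-0.0001,0,0,-7],[1,0,0,-0.0001,0,0,-7],[1,0,0,-0.0001,0,0,-7],[1,0,0,-0.0001,0,0,-7],[1,0,0,-0.0001,0,0,-7],[1,0,0,-0.0001,0,0,-7],[1,0,0,-0.0001,0,0,-7],[1,0,0,-0.0001,0,0,-7],[1,0,0,-0.0001,0,0,-7],[1,0,0,-0.0001,0,0,-7],[1,0,0,-0.0001,0,0,-7],[1,0,0,-0.0001,0,0,-7],[1,0,0,0,0,0,0]]}}

```text
time: 5.62
position: [0.4459, 0.3628, 0.1401]
orientation: [3.139, -0.082, -0.007]
force: [-11.0, -7.8, 20.0]
opening: 0.031
grasp_force: 61.5
```

```bash
cat >> h.py <<'E'
def yaw():
    st();s=telemetry.get_state();print('torque',np.round(s['ft_torque'],2),'grip',s['grasp_force']);y=R.from_rotvec(s['orientation']).as_matrix()[:,1];print('yaw',np.degrees(np.arctan2(y[1],y[0])))
E
python3 -c "
from h import *
yaw()"
```

```text
{'time': 5.617, 'qpos': [-1.445, 0.58, 0.903, 1.922, -0.571, 0.924, -1.882], 'position': [0.446, 0.363, 0.14], 'orientation': [3.139, -0.082, -0.007], 'force': [-10.964, -7.762, 19.992], 'opening': 0.031}
torque [-1.71  2.07 -0.15] grip 61.48994565010071
yaw -92.99304851931855
```

{"api": "arm_command", "payload": {"deltas": [[-1,0,0,0,0,0,0],[-1,0,0,0,0,0,0],[-1,0,0,0,0,0,0],[-1,0,0,0.0,0,0,0],[-1,0,0,0.015,0,0,0],[-1,0,0,0.015,0,0,0],[-1,0,0,0.02,0,0,0],[-1,0,0,0,0,0,7],[-1,0,0,0,0,0,7],[-1,0,0,0,0,0,7],[-1,0,0,0,0,0,7],[-1,0,0,0,0,0,7],[-1,0,0,0,0,0,7],[-1,0,0,0,0,0,7],[-1,0,0,0,0,0,7],[-1,0,0,0,0,0,7],[-1,0,0,0,0,0,7],[-1,0,0,0,0,0,7],[-1,0,0,0,0,0,7],[-1,0,0,0,0,0,7]]}}

```text
time: 7.28
position: [0.4476, 0.3645, 0.1889]
orientation: [-2.245, -2.197, -0.0]
force: [-0.0, -0.1, -0.1]
opening: 0.0856
grasp_force: 0.0
```

{"api": "arm_command", "payload": {"deltas": [[-1,0,0,0,0,0,7],[-1,0,0,0,0,0,7],[-1,0,0,0,0,0,7],[-1,0,0,0,0,0,7],[-1,0,0,0,0,0,7],[-1,0,0,0,0,0,7],[-1,0,0,0,0,0,7],[-1,0,0,0,0,0,7],[-1,0,0,0,0,0,7],[-1,0,0,0,0,0,7],[-1,0,0,0,0,0,7],[-1,0,0,0,0,0,7],[-1,0,0,0,0,0,5],[-1,0,0,0,0,0,0],[-1,0,0,0,0,0,0]]}}

```text
time: 8.53
position: [0.4477, 0.3643, 0.1889]
orientation: [-0.076, -3.141, -0.0]
force: [-0.4, 0.2, 0.1]
opening: 0.0853
grasp_force: 0.0
```

Run:
```python
from h import *
yaw()
im,d,c=cam('wrist');P=cloud(c,d);Z=P[...,2]
hsv=cv2.cvtColor(im,cv2.COLOR_RGB2HSV)
m=(d>0)&(Z>.14)&(Z<.178)&(hsv[...,0]>12)&(hsv[...,0]<30)&(hsv[...,1]>90)
q=P[m];q=q[np.hypot(q[:,0]-.446,q[:,1]-.364)<.065]
b=q[q[:,2]>np.percentile(q[:,2],95)-.005];b=b[np.hypot(b[:,0]-.446,b[:,1]-.364)<.02];print(len(q),np.percentile(b[:,2],[50]),b.mean(0))
e=q[:,:2]-[.446,.364];e=e[np.hypot(*e.T)>.045];e=e.mean(0);print(np.degrees(np.arctan2(e[1],e[0])))
save('w2',im)
```

```text
{'time': 8.533, 'qpos': [-0.953, 0.364, 0.205, 1.849, -0.09, 0.937, 0.815], 'position': [0.448, 0.364, 0.189], 'orientation': [-0.076, -3.141, -0.0], 'force': [-0.384, 0.171, 0.124], 'opening': 0.085}
torque [-0.03  0.   -0.05] grip 0.0
yaw 87.23590094545995
6187 [0.17277973] [0.44421782 0.36329928 0.1725291 ]
178.01585043489104
```

Outlet at 178° after a 210° turn, as expected. Second grip.

{"api": "arm_command", "payload": {"deltas": [[-1,-0.0015,0,-0.013,0,0,0],[-1,0,0,-0.013,0,0,0],[-1,0,0,-0.013,0,0,0],[-1,0,0,-0.012,0,0,0],[-1,0,0,0,0,0,0],[1,0,0,0,0,0,0],[1,0,0,0,0,0,0],[1,0,0,0,0,0,0],[1,0,0,0,0,0,0],[1,0,0,0,0,0,0],[1,0,0,-0.0001,0,0,-7],[1,0,0,-0.0001,0,0,-7],[1,0,0,-0.0001,0,0,-7],[1,0,0,-0.0001,0,0,-7],[1,0,0,-0.0001,0,0,-7],[1,0,0,-0.0001,0,0,-7],[1,0,0,-0.0001,0,0,-7],[1,0,0,-0.0001,0,0,-7]]}}

```text
time: 10.08
position: [0.4467, 0.3633, 0.1382]
orientation: [1.546, 2.734, -0.0]
force: [-0.5, -3.8, 5.2]
opening: 0.0309
grasp_force: 59.9
```

```bash
python3 -c "
from h import *
yaw()"
```

```text
{'time': 10.083, 'qpos': [-1.125, 0.448, 0.432, 1.906, -0.245, 0.838, -0.024], 'position': [0.447, 0.363, 0.138], 'orientation': [1.546, 2.734, -0.0], 'force': [-0.459, -3.847, 5.202], 'opening': 0.031}
torque [-0.9   0.08  0.15] grip 59.89615559577942
yaw 31.026622813267235
```

{"api": "arm_command", "payload": {"deltas": [[1,0,0,-0.0001,0,0,-7],[1,0,0,-0.0001,0,0,-7],[1,0,0,-0.0001,0,0,-7],[1,0,0,-0.0001,0,0,-7],[1,0,0,-0.0001,0,0,-7],[1,0,0,-0.0001,0,0,-7],[1,0,0,-0.0001,0,0,-7],[1,0,0,-0.0001,0,0,-7],[1,0,0,-0.0001,0,0,-7],[1,0,0,-0.0001,0,0,-7],[1,0,0,-0.0001,0,0,-7],[1,0,0,-0.0001,0,0,-7],[1,0,0,-0.0001,0,0,-7],[1,0,0,-0.0001,0,0,-7],[1,0,0,-0.0001,0,0,-7],[1,0,0,-0.0001,0,0,-7],[1,0,0,-0.0001,0,0,-7],[1,0,0,-0.0001,0,0,-5],[1,0,0,0,0,0,0]]}}

```text
time: 11.67
position: [0.4478, 0.3627, 0.1365]
orientation: [3.139, -0.081, 0.004]
force: [1.9, -5.4, 6.6]
opening: 0.0309
grasp_force: 61.5
```

{"api": "arm_command", "payload": {"deltas": [[-1,0,0,0,0,0,0],[-1,0,0,0,0,0,0],[-1,0,0,0,0,0,0],[-1,0,0,0.0,0,0,0],[-1,0,0,0.015,0,0,0],[-1,0,0,0.015,0,0,0],[-1,0,0,0.02,0,0,0],[-1,0,0,0,0,0,7],[-1,0,0,0,0,0,7],[-1,0,0,0,0,0,7],[-1,0,0,0,0,0,7],[-1,0,0,0,0,0,7],[-1,0,0,0,0,0,7],[-1,0,0,0,0,0,7],[-1,0,0,0,0,0,7],[-1,0,0,0,0,0,7],[-1,0,0,0,0,0,7],[-1,0,0,0,0,0,7],[-1,0,0,0,0,0,7],[-1,0,0,0,0,0,7]]}}

```text
time: 13.33
position: [0.4458, 0.3647, 0.1854]
orientation: [-2.244, -2.198, -0.0]
force: [0.2, -1.0, -0.7]
opening: 0.0852
grasp_force: 0.0
```

{"api": "arm_command", "payload": {"deltas": [[-1,0,0,0,0,0,7],[-1,0,0,0,0,0,7],[-1,0,0,0,0,0,7],[-1,0,0,0,0,0,7],[-1,0,0,0,0,0,7],[-1,0,0,0,0,0,7],[-1,0,0,0,0,0,7],[-1,0,0,0,0,0,7],[-1,0,0,0,0,0,7],[-1,0,0,0,0,0,7],[-1,0,0,0,0,0,7],[-1,0,0,0,0,0,7],[-1,0,0,0,0,0,5],[-1,0,0,0,0,0,0],[-1,0,0,0,0,0,0]]}}

```text
time: 14.58
position: [0.446, 0.3645, 0.1854]
orientation: [-0.075, -3.141, -0.001]
force: [-0.1, -1.2, -0.2]
opening: 0.0853
grasp_force: 0.0
```

```bash
cat > elb.py <<'E'
from h import *
yaw()
im,d,c=cam('wrist');P=cloud(c,d);Z=P[...,2]
hsv=cv2.cvtColor(im,cv2.COLOR_RGB2HSV)
m=(d>0)&(Z>.134)&(Z<.178)&(hsv[...,0]>12)&(hsv[...,0]<30)&(hsv[...,1]>90)
q=P[m];q=q[np.hypot(q[:,0]-.446,q[:,1]-.364)<.065]
b=q[np.hypot(q[:,0]-.446,q[:,1]-.364)<.012];print(len(q),np.percentile(b[:,2],[50]))
e=q[:,:2]-[.446,.364];e=e[np.hypot(*e.T)>.045];e=e.mean(0);print('outlet',np.degrees(np.arctan2(e[1],e[0])))
E
python3 elb.py
```

```text
{'time': 14.583, 'qpos': [-1.013, 0.37, 0.278, 1.859, -0.125, 0.929, 0.846], 'position': [0.446, 0.364, 0.185], 'orientation': [-0.075, -3.141, -0.001], 'force': [-0.094, -1.16, -0.163], 'opening': 0.085}
torque [-0.   -0.04 -0.06] grip 0.0
yaw 87.25858035549533
5570 [0.17062135]
outlet -4.323997639957158
```

{"api": "arm_command", "payload": {"deltas": [[-1,0,0,-0.013,0,0,0],[-1,0,0,-0.013,0,0,0],[-1,0,0,-0.012,0,0,0],[-1,0,0,-0.012,0,0,0],[-1,0,0,0,0,0,0],[1,0,0,0,0,0,0],[1,0,0,0,0,0,0],[1,0,0,0,0,0,0],[1,0,0,0,0,0,0],[1,0,0,0,0,0,0],[1,0,0,-0.0001,0,0,-7],[1,0,0,-0.0001,0,0,-7],[1,0,0,-0.0001,0,0,-7],[1,0,0,-0.0001,0,0,-7],[1,0,0,-0.0001,0,0,-7],[1,0,0,-0.0001,0,0,-7],[1,0,0,-0.0001,0,0,-7],[1,0,0,-0.0001,0,0,-7],[1,0,0,-0.0001,0,0,-7],[1,0,0,-0.0001,0,0,-7]]}}

```text
time: 16.3
position: [0.4469, 0.3634, 0.1353]
orientation: [1.867, 2.525, 0.001]
force: [0.0, -3.3, 4.1]
opening: 0.0313
grasp_force: 59.8
```

{"api": "arm_command", "payload": {"deltas": [[1,0,0,-0.0001,0,0,-7],[1,0,0,0,0,0,-5],[1,0,0,0,0,0,0],[1,0,0,0,0,0,0]]}}

```text
time: 16.63
position: [0.447, 0.3635, 0.1352]
orientation: [2.115, 2.322, 0.001]
force: [0.7, -4.6, 5.3]
opening: 0.0314
grasp_force: 60.2
```

```bash
python3 -c "
from h import *
yaw()"
```

```text
{'time': 16.633, 'qpos': [-1.263, 0.49, 0.623, 1.917, -0.373, 0.85, -0.353], 'position': [0.447, 0.363, 0.135], 'orientation': [2.115, 2.322, 0.001], 'force': [0.674, -4.621, 5.265], 'opening': 0.031}
torque [-0.9  -0.09 -0.2 ] grip 60.165088176727295
yaw 5.34159164356802
```

{"api": "arm_command", "payload": {"deltas": [[-1,0,0,0,0,0,0],[-1,0,0,0,0,0,0],[-1,0,0,0,0,0,0],[-1,0,0,0.01,0,0,0],[-1,0,0,0.025,0,0,0],[-1,0.005,0.005,0.03,0,0,-2],[-1,0.005,0.005,0.03,0,0,-2],[-1,0.005,0.01,0.03,0,0,-2],[-1,0.005,0.01,0.03,0,0,-2.3],[-1,0,0,0,0,0,0],[-1,0,0,0,0,0,0]]}}

```text
time: 17.55
position: [0.4668, 0.3956, 0.2915]
orientation: [-2.275, -2.166, -0.007]
force: [-1.1, -0.8, -0.8]
opening: 0.0851
grasp_force: 0.0
```

```bash
cat > look.py <<'E'
from h import *
import sys
yaw();n=sys.argv[1]
im,d,c=cam('wrist');save(n,im);np.savez('pics/%s.npz'%n,im=im,d=d,c=np.array(c,dtype=object))
E
python3 look.py w3
```

```text
{'time': 17.55, 'qpos': [-1.357, 0.385, 0.743, 1.682, -0.279, 1.179, -0.593], 'position': [0.467, 0.396, 0.292], 'orientation': [-2.275, -2.166, -0.007], 'force': [-1.104, -0.784, -0.802], 'opening': 0.085}
torque [0.02 0.02 0.01] grip 0.0
yaw -2.818247731147619
```

View pics/w3.png

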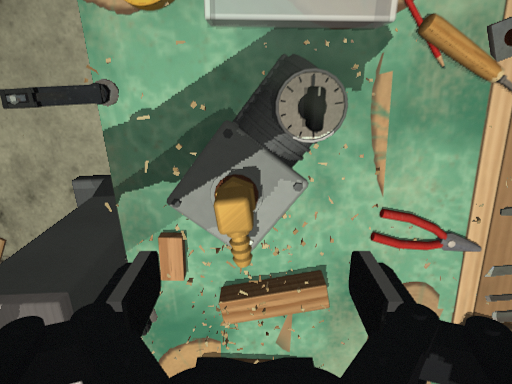

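The view shows the elbow's outlet pointing straight down the image over the arrow, ending at (243,265), and the knob bar at (314,108). I'll measure both.

Run:
```python
from h import *
z=np.load('pics/w3.npz',allow_pickle=True);im,d,c=z['im'],z['d'],z['c'];P=cloud(c,d);Z=P[...,2];hsv=cv2.cvtColor(im,cv2.COLOR_RGB2HSV)
m=(d>0)&(Z>.130)&(Z<.178)&(hsv[...,0]>12)&(hsv[...,0]<30)&(hsv[...,1]>90)
q=P[m];rr=np.hypot(q[:,0]-.446,q[:,1]-.364);q=q[rr<.066];rr=rr[rr<.066]
b=q[rr<.012];print('top',np.median(b[:,2]))
e=q[rr>.04];ctr=b[:,:2].mean(0);e=e[:,:2].mean(0)-[.4463,.3636];print('outlet',np.degrees(np.arctan2(e[1],e[0])))
t=q[(q[:,2]>.1675)];r=cv2.minAreaRect((t[:,:2]*1000).astype(np.float32));print(r)
m=(d>0)&(Z>.152)&(Z<.165);m[:60]=0;m[145:]=0;m[:,:270]=0;m[:,350:]=0
q=P[m];r=cv2.minAreaRect((q[:,:2]*1000).astype(np.float32));v=np.linalg.eigh(np.cov(q[:,:2].T))[1][:,1];print('knob',len(q),np.median(q[:,2]),r,q.mean(0),np.degrees(np.arctan2(v[1],v[0])))
save('k3',cv2.resize(im[60:150,265:355],None,fx=6,fy=6,interpolation=cv2.INTER_CUBIC))
```

```text
top 0.16935112112636624
outlet -84.06526817529699
((446.7467346191406, 363.2384338378906), (29.86058235168457, 31.634031295776367), 4.759182453155518)
knob 671 0.15849896227929403 ((521.3178100585938, 450.6058654785156), (35.270042419433594, 12.46054458618164), 85.73175811767578) [0.52060303 0.45094894 0.15819659] 86.02697487658601
```

View pics/k3.png

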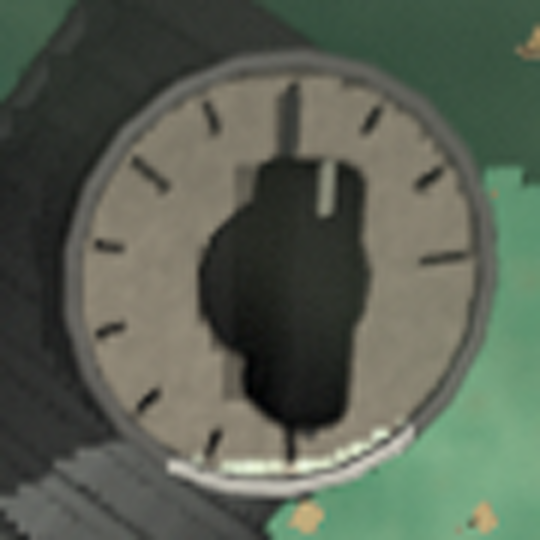

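Elbow is within 1–2° of the arrow. Now the knob.

{"api": "arm_command", "payload": {"deltas": [[-1,0.0107,0.011,-0.012,0,0,-1],[-1,0.0107,0.011,-0.012,0,0,0],[-1,0.0107,0.011,-0.012,0,0,0],[-1,0.0107,0.011,-0.012,0,0,0],[-1,0.0107,0.011,-0.012,0,0,0],[-1,0,0,-0.0165,0,0,0],[-1,0,0,-0.0165,0,0,0],[-1,0,0,-0.0165,0,0,0],[-1,0,0,-0.0165,0,0,0],[-1,0,0,-0.016,0,0,0],[-1,0,0,0,0,0,0],[-1,0,0,0,0,0,0]]}}

```text
time: 18.6
position: [0.5184, 0.4483, 0.1457]
orientation: [2.296, 2.144, -0.006]
force: [-0.6, 0.5, 0.8]
opening: 0.0852
grasp_force: 0.0
```

{"api": "arm_command", "payload": {"deltas": [[-1,0.0018,0.0022,-0.006,0,0,0],[-1,0,0,-0.0055,0,0,0],[-1,0,0,0,0,0,0],[1,0,0,0,0,0,0],[1,0,0,0,0,0,0],[1,0,0,0,0,0,0],[1,0,0,0,0,0,0],[1,0,0,0,0,0,0],[1,0,0,0,0,0,0],[1,0,0,0,0,0,0]], "newtons": 20}}

```text
time: 19.43
position: [0.5219, 0.4516, 0.136]
orientation: [2.295, 2.144, 0.002]
force: [1.2, 0.3, 0.5]
opening: 0.0116
grasp_force: 25.4
```

```bash
python3 -c "
from h import *
yaw()"
```

```text
{'time': 19.433, 'qpos': [-1.22, 0.673, 0.631, 1.63, -0.455, 0.989, -0.506], 'position': [0.522, 0.452, 0.136], 'orientation': [2.295, 2.144, 0.002], 'force': [1.201, 0.321, 0.538], 'opening': 0.012}
torque [ 0.05 -0.23  0.03] grip 25.418956875801086
yaw -3.895719159180087
```

{"api": "arm_command", "payload": {"deltas": [[1,0,0,0,0,0,6],[1,0,0,0,0,0,6],[1,0,0,0,0,0,6],[1,0,0,0,0,0,6],[1,0,0,0,0,0,6]]}}

```text
time: 19.85
position: [0.5211, 0.4515, 0.136]
orientation: [-1.655, -2.67, 0.001]
force: [-1.7, -1.4, 2.1]
opening: 0.0112
grasp_force: 25.7
```

```bash
python3 -c "
from h import *
yaw()"
```

```text
{'time': 19.85, 'qpos': [-1.137, 0.639, 0.497, 1.625, -0.353, 0.969, -0.06], 'position': [0.521, 0.451, 0.136], 'orientation': [-1.655, -2.67, 0.001], 'force': [-1.707, -1.431, 2.124], 'opening': 0.011}
torque [-0.23  0.28  0.  ] grip 25.742795169353485
yaw 26.4043804302656
```

{"api": "arm_command", "payload": {"deltas": [[1,0,0,0,0,0,6],[1,0,0,0,0,0,6],[1,0,0,0,0,0,6],[1,0,0,0,0,0,6],[1,0,0,0,0,0,6],[1,0,0,0,0,0,6]]}}

```text
time: 20.35
position: [0.5204, 0.4508, 0.136]
orientation: [-0.749, -3.049, 0.003]
force: [-3.9, -4.0, 5.0]
opening: 0.0117
grasp_force: 26.1
```

```bash
python3 -c "
from h import *
yaw()"
```

```text
{'time': 20.35, 'qpos': [-1.034, 0.612, 0.338, 1.617, -0.236, 0.956, 0.474], 'position': [0.52, 0.451, 0.136], 'orientation': [-0.749, -3.049, 0.003], 'force': [-3.927, -3.976, 5.019], 'opening': 0.012}
torque [-0.61  0.79 -0.04] grip 26.09403669834137
yaw 62.39760740275318
```

{"api": "arm_command", "payload": {"deltas": [[1,0,0,0,0,0,6],[1,0,0,0,0,0,6],[1,0,0,0,0,0,6],[1,0,0,0,0,0,6]]}}

```text
time: 20.68
position: [0.5203, 0.4502, 0.136]
orientation: [-0.099, -3.138, 0.004]
force: [-3.8, -5.3, 6.6]
opening: 0.0114
grasp_force: 26.3
```

```bash
python3 -c "
from h import *
yaw()"
```

```text
{'time': 20.683, 'qpos': [-0.964, 0.6, 0.234, 1.612, -0.161, 0.952, 0.833], 'position': [0.52, 0.45, 0.136], 'orientation': [-0.099, -3.138, 0.004], 'force': [-3.78, -5.316, 6.578], 'opening': 0.011}
torque [-0.97  0.93  0.01] grip 26.27219259738922
yaw 86.38172872310487
```

{"api": "arm_command", "payload": {"deltas": [[1,0,0,0,0,0,6],[1,0,0,0,0,0,6],[1,0,0,0,0,0,6],[1,0,0,0,0,0,6]]}}

```text
time: 21.02
position: [0.5204, 0.4496, 0.136]
orientation: [0.555, -3.089, 0.005]
force: [-5.3, -5.3, 5.9]
opening: 0.0115
grasp_force: 26.4
```

```bash
python3 -c "
from h import *
yaw()"
```

```text
{'time': 21.017, 'qpos': [-0.893, 0.593, 0.131, 1.607, -0.089, 0.952, 1.194], 'position': [0.52, 0.45, 0.136], 'orientation': [0.555, -3.089, 0.005], 'force': [-5.318, -5.342, 5.877], 'opening': 0.012}
torque [-1.23  0.92 -0.05] grip 26.374635994434357
yaw 110.35926586986663
```

{"api": "arm_command", "payload": {"deltas": [[1,0,0,0,0,0,6],[1,0,0,0,0,0,6],[1,0,0,0,0,0,6],[1,0,0,0,0,0,6]]}}

```text
time: 21.35
position: [0.5208, 0.449, 0.1359]
orientation: [1.184, -2.906, 0.005]
force: [-3.3, -7.0, 6.1]
opening: 0.0115
grasp_force: 26.4
```

```bash
python3 -c "
from h import *
yaw()"
```

```text
{'time': 21.35, 'qpos': [-0.823, 0.59, 0.029, 1.602, -0.018, 0.955, 1.557], 'position': [0.521, 0.449, 0.136], 'orientation': [1.184, -2.906, 0.005], 'force': [-3.291, -7.034, 6.109], 'opening': 0.012}
torque [-1.44  0.76 -0.02] grip 26.38901174068451
yaw 134.34118727793518
```

{"api": "arm_command", "payload": {"deltas": [[1,0,0,0,0,0,6],[1,0,0,0,0,0,6],[1,0,0,0,0,0,6],[1,0,0,0,0,0,6],[1,0,0,0,0,0,6]]}}

```text
time: 21.77
position: [0.5215, 0.4487, 0.136]
orientation: [1.895, -2.501, 0.005]
force: [-2.2, -6.4, 7.4]
opening: 0.0114
grasp_force: 26.3
```

```bash
python3 -c "
from h import *
yaw()"
```

```text
{'time': 21.767, 'qpos': [-0.736, 0.593, -0.096, 1.594, 0.068, 0.962, 2.013], 'position': [0.521, 0.449, 0.136], 'orientation': [1.895, -2.501, 0.005], 'force': [-2.217, -6.423, 7.376], 'opening': 0.011}
torque [-1.46  0.46 -0.01] grip 26.298701763153076
yaw 164.31168073395935
```

{"api": "arm_command", "payload": {"deltas": [[1,0,0,0,0,0,6],[1,0,0,0,0,0,6],[1,0,0,0,0,0,6],[1,0,0,0,0,0,6],[1,0,0,0,0,0,6]]}}

```text
time: 22.18
position: [0.522, 0.449, 0.1361]
orientation: [2.475, -1.93, 0.002]
force: [-2.4, -5.6, 6.6]
opening: 0.0118
grasp_force: 88.4
```

```bash
python3 -c "
from h import *
yaw()"
```

```text
{'time': 22.183, 'qpos': [-0.651, 0.601, -0.219, 1.587, 0.151, 0.973, 2.469], 'position': [0.522, 0.449, 0.136], 'orientation': [2.475, -1.93, 0.002], 'force': [-2.36, -5.637, 6.555], 'opening': 0.012}
torque [-1.07  0.54 -2.11] grip 88.38124126195908
yaw -165.91184763429067
```

Stop felt (torque 2.1 N·m). I'll release there and look.

{"api": "arm_command", "payload": {"deltas": [[-1,0,0,0,0,0,0],[-1,0,0,0,0,0,0],[-1,0,0,0,0,0,0],[-1,0,0,0,0,0,0],[-1,0,0,0.015,0,0,0],[-1,0,0,0.02,0,0,0],[-1,0,0,0.03,0,0,0],[-1,0,0,0.03,0,0,-7],[-1,0,0,0.03,0,0,-7],[-1,0,0,0.02,0,0,-7],[-1,0,0,0,0,0,-7],[-1,0,0,0,0,0,-7],[-1,0,0,0,0,0,0],[-1,0,0,0,0,0,0]]}}

```text
time: 23.35
position: [0.5209, 0.4518, 0.2805]
orientation: [1.786, -2.584, 0.001]
force: [-0.4, -0.5, 0.2]
opening: 0.0854
grasp_force: 0.0
```

```bash
python3 look.py w4
python3 - <<'E'
from h import *
z=np.load('pics/w4.npz',allow_pickle=True);im,d,c=z['im'],z['d'],z['c'];P=cloud(c,d);Z=P[...,2]
f,cx,cy,Rm,t=c
m=(d>0)&(Z>.152)&(Z<.165)&(np.hypot(P[...,0]-.521,P[...,1]-.4505)<.024)
q=P[m];r=cv2.minAreaRect((q[:,:2]*1000).astype(np.float32));print(len(q),r,np.median(q[:,2]))
u=Rm@np.array([.521,.4505,.14])+t;u=(f*u[:2]/u[2]+[cx,cy]).astype(int);print(u)
x0,y0=max(u[0]-60,0),max(u[1]-60,0)
k=im[y0:u[1]+60,x0:u[0]+60];save('k4',cv2.resize(k,None,fx=4,fy=4,interpolation=cv2.INTER_CUBIC))
E
```

```text
{'time': 23.35, 'qpos': [-0.736, 0.469, -0.102, 1.452, 0.049, 1.223, 1.937], 'position': [0.521, 0.452, 0.28], 'orientation': [1.786, -2.584, 0.001], 'force': [-0.356, -0.504, 0.248], 'opening': 0.085}
torque [-0.02 -0.02  0.02] grip 0.0
yaw 159.3170308089668
607 ((520.9949951171875, 450.5679626464844), (12.24601936340332, 36.161041259765625), 4.786746978759766) 0.15867442075068666
[252 171]
```

View pics/k4.png

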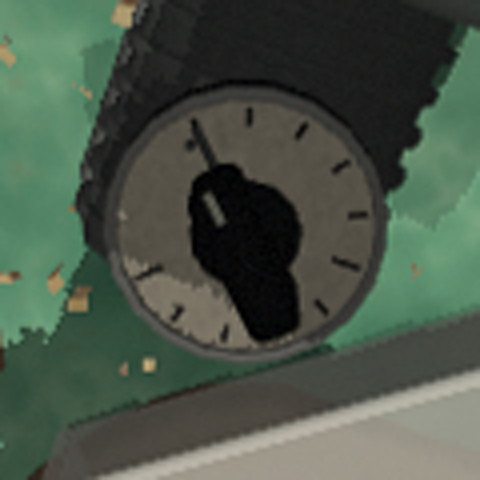

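The knob's pointer now sits on the long tick, next to the stop pin (dot), so the knob is done. Next is the chamber.

{"api": "arm_command", "payload": {"deltas": [[-1,0.003,-0.038,0,0,0,-4.4],[-1,0.003,-0.038,0,0,0,-4.4],[-1,0.003,-0.038,0,0,0,-4.4],[-1,0.003,-0.038,0,0,0,-4.4],[-1,0.003,-0.038,0,0,0,-4.4],[-1,0.003,-0.038,0,0,0,-4.4],[-1,0.003,-0.038,0,0,0,-4.4],[-1,0.003,-0.038,0,0,0,-4.4],[-1,0.003,-0.038,0,0,0,-4.4],[-1,0.003,-0.038,0,0,0,-4.4],[-1,0.003,-0.038,0,0,0,-4.4],[-1,0.003,-0.038,0,0,0,-4.4],[-1,0.003,-0.038,0,0,0,-4.4],[-1,0.003,-0.038,0,0,0,-4.4],[-1,0.003,-0.038,0,0,0,-4.4],[-1,0.003,-0.038,0,0,0,-4.4],[-1,0.003,-0.03,0,0,0,-4.4],[-1,0,0,0,0,0,0],[-1,0,0,0,0,0,0]]}}

```text
time: 24.98
position: [0.5717, -0.1887, 0.2803]
orientation: [-0.158, -3.137, 0.001]
force: [0.6, 0.7, 0.9]
opening: 0.0856
grasp_force: 0.0
```

```bash
python3 look.py w5
cat > m5.py <<'E'
from h import *
z=np.load('pics/w5.npz',allow_pickle=True);im,d,c=z['im'],z['d'],z['c'];P=cloud(c,d);Z=P[...,2];ok=d>0
def rect(m,n):
    m=(m&ok).astype(np.uint8);N,L,S,C=cv2.connectedComponentsWithStats(m)
    if N<2: return print(n,'none')
    i=1+S[1:,4].argmax();q=P[L==i];r=cv2.minAreaRect((q[:,:2]*1000).astype(np.float32));print(n,len(q),'z',np.round(np.percentile(q[:,2],[5,50,95]),4),np.round(r[0],1),np.round(r[1],1),round(r[2],1))
I=(abs(P[...,0]-.605)<.16)&(abs(P[...,1]+.19)<.12)
rect(I&(Z>.055)&(Z<.075),'rim')
rect(I&(Z>.008)&(Z<.020)&(abs(P[...,0]-.605)<.14),'grate')
rect(I&(Z>.040)&(Z<.056)&(abs(P[...,0]-.617)<.06)&(abs(P[...,1]+.193)<.04),'handle')
rect(I&(Z>-.004)&(Z<.008),'floor')
E
python3 m5.py
```

```text
{'time': 24.983, 'qpos': [-0.077, 0.325, 0.375, 1.7, -0.128, 1.142, 1.804], 'position': [0.572, -0.189, 0.28], 'orientation': [-0.158, -3.137, 0.001], 'force': [0.624, 0.732, 0.928], 'opening': 0.086}
torque [ 0.04 -0.01  0.02] grip 0.0
yaw 84.2299519230936
rim 9942 z [0.0587 0.0654 0.0677] [ 605.5 -189.1] [198.5 266.9] 85.4
grate 7793 z [0.0111 0.013  0.0144] [ 620.4 -193.3] [150.2 190.2] 85.0
handle 564 z [0.046  0.0487 0.05  ] [ 619.9 -193.5] [11.9 69.6] 84.5
floor 7750 z [0.0038 0.0051 0.0066] [ 605.7 -189.1] [172.9 241.2] 85.3
```

View pics/w5.png

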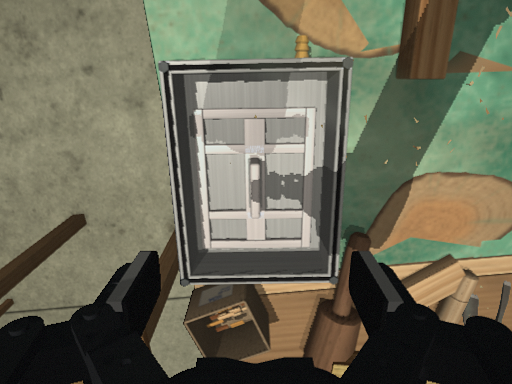

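The view shows the grate handle at (255,188) inside the chamber, with its rim from (165,67) to (347,285). Depth agrees with the top view: handle top 49 mm, at (0.620, -0.1935). Descending to grasp.

{"api": "arm_command", "payload": {"deltas": [[-1,0.0161,-0.0015,-0.02,0,0,0.5],[-1,0.0161,-0.0015,-0.02,0,0,0],[-1,0.0161,-0.0015,-0.02,0,0,0],[-1,0,0,-0.03,0,0,0],[-1,0,0,-0.03,0,0,0],[-1,0,0,-0.03,0,0,0],[-1,0,0,-0.03,0,0,0],[-1,0,0,-0.03,0,0,0],[-1,0,0,-0.02,0,0,0],[-1,0,0,0,0,0,0],[-1,0,0,0,0,0,0]], "newtons": 60}}

```text
time: 25.95
position: [0.6202, -0.1887, 0.0499]
orientation: [-0.137, -3.136, -0.002]
force: [-0.8, -0.2, -0.7]
opening: 0.0855
grasp_force: 0.0
```

{"api": "arm_command", "payload": {"deltas": [[-1,0,-0.0048,-0.012,0,0,0],[-1,0,0,-0.01,0,0,0],[-1,0,0,-0.009,0,0,0],[-1,0,0,0,0,0,0],[1,0,0,0,0,0,0],[1,0,0,0,0,0,0],[1,0,0,0,0,0,0],[1,0,0,0,0,0,0],[1,0,0,0,0,0,0],[1,0,0,0,0,0,0],[1,0,0,0,0,0,0],[1,0,0,0.02,0,0,0],[1,0,0,0.03,0,0,0],[1,0,0,0.03,0,0,0],[1,0,0,0.03,0,0,0]], "newtons": 80}}

```text
time: 27.2
position: [0.6194, -0.1954, 0.1298]
orientation: [-0.142, -3.136, -0.0]
force: [0.3, -0.4, -4.4]
opening: 0.0107
grasp_force: 78.2
```

Run:
```python
from h import *
z=np.load('pics/top0.npz',allow_pickle=True);P=cloud(z['c'],z['d'])
m=(abs(P[...,0]-.635)<.105)&(abs(P[...,1]-.05)<.085)
print(m.sum(),np.percentile(P[m][:,2],[1,50,90,99,100]))
```

```text
2492 [-0.00848719 -0.00137431  0.00257293  0.00568477  0.04689107]
```

{"api": "arm_command", "payload": {"deltas": [[1,0.002,0.031,0,0,0,0],[1,0.002,0.031,0,0,0,0],[1,0.002,0.031,0,0,0,0],[1,0.002,0.031,0,0,0,0],[1,0.002,0.031,0,0,0,0],[1,0.002,0.031,0,0,0,0],[1,0.002,0.031,0,0,0,0],[1,0.002,0.028,0,0,0,0],[1,0,0,0,0,0,0]]}}

```text
time: 27.95
position: [0.6359, 0.059, 0.1285]
orientation: [-0.126, -3.137, -0.008]
force: [-0.2, 1.3, -4.6]
opening: 0.0109
grasp_force: 78.6
```

{"api": "arm_command", "payload": {"deltas": [[1,0.003,-0.006,-0.02,0,0,0],[1,0.002,-0.006,-0.03,0,0,0],[1,0,0,-0.03,0,0,0],[1,0,0,-0.02,0,0,0],[1,0,0,-0.011,0,0,0],[1,0,0,0,0,0,0]]}}

```text
time: 28.45
position: [0.6398, 0.0369, 0.0165]
orientation: [-0.142, -3.134, 0.001]
force: [0.4, 0.6, -4.2]
opening: 0.0105
grasp_force: 80.2
```

{"api": "arm_command", "payload": {"deltas": [[1,0,0,-0.002,0,0,0],[1,0,0,-0.001,0,0,0],[-1,0,0,0,0,0,0],[-1,0,0,0,0,0,0],[-1,0,0,0,0,0,0],[-1,0,0,0,0,0,0],[-1,-0.01,0,0.03,0,0,0],[-1,-0.02,0,0.04,0,0,0],[-1,-0.03,0,0.04,0,0,0],[-1,-0.04,0,0.04,0,0,0],[-1,-0.04,0.01,0.04,0,0,0],[-1,-0.04,0.01,0.04,0,0,0],[-1,-0.03,0.01,0,0,0,0],[-1,-0.02,0.01,0,0,0,0],[-1,0,0,0,0,0,0],[-1,0,0,0,0,0,0]]}}

```text
time: 29.78
position: [0.45, 0.0725, 0.2045]
orientation: [0.139, 3.137, 0.002]
force: [0.4, -0.4, -0.2]
opening: 0.0852
grasp_force: 0.0
```

```bash
python3 look.py w6
cat > bl.py <<'E'
from h import *
import sys
z=np.load('pics/%s.npz'%sys.argv[1],allow_pickle=True);im,d,c=z['im'],z['d'],z['c'];P=cloud(c,d);Z=P[...,2]
hsv=cv2.cvtColor(im,cv2.COLOR_RGB2HSV)
m=((d>0)&(Z>.03)&(Z<.052)&(P[...,0]<.75)&(P[...,1]<.26)).astype(np.uint8)
m=cv2.morphologyEx(m,cv2.MORPH_OPEN,np.ones((3,3),np.uint8))
N,L,S,C=cv2.connectedComponentsWithStats(m)
for i in range(1,N):
    if S[i,4]<150: continue
    q=P[L==i];r=cv2.minAreaRect((q[:,:2]*1000).astype(np.float32))
    print(S[i,4],S[i,:4],'z',np.round(np.percentile(q[:,2],[5,50,95]),4),np.round(r[0],1),np.round(r[1],1),round(r[2],1))
E
python3 bl.py w6
```

```text
{'time': 29.783, 'qpos': [-0.591, 0.142, 0.326, 2.107, -0.059, 0.9, 1.251], 'position': [0.45, 0.073, 0.205], 'orientation': [0.139, 3.137, 0.002], 'force': [0.415, -0.385, -0.206], 'opening': 0.085}
torque [-0.02 -0.02  0.  ] grip 0.0
yaw 84.92220456933687
1905 [ 0 65 45 47] z [0.0335 0.0395 0.0409] [ 359.7 -132.5] [36.4 39.8] 84.6
6878 [167  69  51 161] z [0.0384 0.0399 0.0411] [434.1  16. ] [ 40.6 154.6] 84.3
5792 [313 109  69 153] z [0.0384 0.0401 0.0415] [482.4 164. ] [159.3  49. ] 8.3
788 [  0 187  74  32] z [0.0326 0.0433 0.0496] [ 468.1 -152.3] [79.6 33.2] 85.5
475 [ 90 212  22  69] z [0.0307 0.0373 0.0438] [524.5 -90.6] [76.8 15.1] 4.1
606 [233 300  12  57] z [0.0338 0.0435 0.0448] [641.1  38.4] [12.  70.6] 85.1
```

View pics/w6.png

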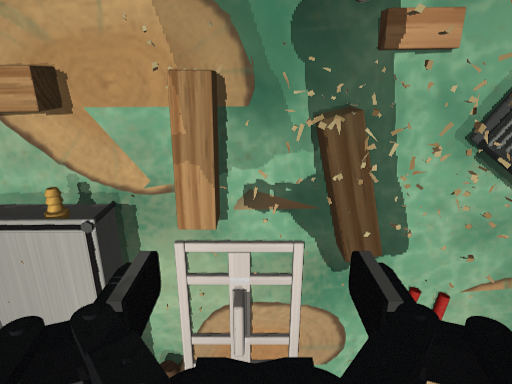

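The view shows B2 at (195,150), B1 at (348,185) with chips on it, and the grate set down flat at (240,310). I'll pick B2.

{"api": "arm_command", "payload": {"deltas": [[-1,-0.004,-0.014,-0.02,0,0,-0.6],[-1,-0.004,-0.014,-0.03,0,0,0],[-1,-0.004,-0.014,-0.03,0,0,0],[-1,-0.004,-0.0145,-0.03,0,0,0],[-1,0,0,-0.025,0,0,0],[-1,0,0,0,0,0,0],[-1,0,0,0,0,0,0]], "newtons": 60}}

```text
time: 30.42
position: [0.4346, 0.0145, 0.0681]
orientation: [-0.161, -3.135, 0.002]
force: [0.7, 0.0, 0.3]
opening: 0.0856
grasp_force: 0.0
```

{"api": "arm_command", "payload": {"deltas": [[-1,0,0.0015,-0.02,0,0,0],[-1,0,0,-0.02,0,0,0],[-1,0,0,-0.01,0,0,0],[-1,0,0,-0.008,0,0,0],[-1,0,0,0,0,0,0],[1,0,0,0,0,0,0],[1,0,0,0,0,0,0],[1,0,0,0,0,0,0],[1,0,0,0,0,0,0],[1,0,0,0,0,0,0]]}}

```text
time: 31.25
position: [0.435, 0.0169, 0.0117]
orientation: [0.159, 3.136, 0.001]
force: [-2.1, -0.9, 8.6]
opening: 0.0393
grasp_force: 60.3
```

{"api": "arm_command", "payload": {"deltas": [[1,0,0,0.025,0,0,0],[1,0,0,0.035,0,0,0],[1,0,0,0.035,0,0,0],[1,0,0,0.025,0,0,0],[1,0.0188,-0.0163,0,0,0,-6.85],[1,0.0188,-0.0163,0,0,0,-6.85],[1,0.0188,-0.0163,0,0,0,-6.85],[1,0.0188,-0.0163,0,0,0,-6.85],[1,0.0188,-0.0163,0,0,0,-6.85],[1,0.0188,-0.0163,0,0,0,-6.85],[1,0.0188,-0.0163,0,0,0,-6.85],[1,0.0188,-0.0163,0,0,0,-6.85],[1,0.0188,-0.0163,0,0,0,-6.85],[1,0.0188,-0.0163,0,0,0,-6.85],[1,0.0188,-0.0163,0,0,0,-6.85],[1,0.0188,-0.0163,0,0,0,-6.85],[1,0.0188,-0.0163,0,0,0,-6.85],[1,0,0,0,0,0,0],[1,0,0,0,0,0,0]]}}

```text
time: 32.83
position: [0.6787, -0.1959, 0.1303]
orientation: [2.313, 2.126, -0.002]
force: [-0.6, 0.7, -1.8]
opening: 0.0389
grasp_force: 61.2
```

```bash
python3 -c "
from h import *
yaw()"
```

```text
{'time': 32.833, 'qpos': [-0.258, 0.732, 0.71, 1.591, -0.534, 1.022, 0.526], 'position': [0.679, -0.196, 0.13], 'orientation': [2.313, 2.126, -0.002], 'force': [-0.647, 0.688, -1.798], 'opening': 0.039}
torque [ 0.05 -0.04 -0.03] grip 61.18997097015381
yaw -4.831271781231324
```

{"api": "arm_command", "payload": {"deltas": [[1,0,0.0005,-0.02,0,0,0],[1,0,0,-0.025,0,0,0],[1,0,0,-0.025,0,0,0],[1,0,0,-0.02,0,0,0],[1,0,0,-0.012,0,0,0],[1,0,0,-0.01,0,0,0],[1,0,0,0,0,0,0]]}}

```text
time: 33.42
position: [0.6783, -0.1936, 0.0188]
orientation: [-2.31, -2.126, -0.001]
force: [-0.5, -0.2, -1.3]
opening: 0.0392
grasp_force: 72.7
```

{"api": "arm_command", "payload": {"deltas": [[1,0,-0.001,-0.002,0,0,0],[-0.13,0,0,0,0,0,0],[-0.13,0,0,0,0,0,0],[-0.13,0,0,0,0,0,0],[-0.13,0,0,0.01,0,0,0],[-0.13,0,0,0.025,0,0,0],[-0.13,0,0,0.025,0,0,0],[-0.13,0,0,0.025,0,0,0],[-0.13,-0.01,0,0.03,0,0,0],[-0.13,-0.02,0.0,0.03,0,0,0],[-0.5,-0.03,0.0,0.03,0,0,0],[-1,-0.03,0.0,0.02,0,0,0],[-1,0,0,0,0,0,0],[-1,0,0,0,0,0,0]]}}

```text
time: 34.58
position: [0.5893, -0.1965, 0.2141]
orientation: [2.312, 2.122, 0.007]
force: [0.7, 0.8, 0.4]
opening: 0.0857
grasp_force: 0.0
```

```bash
python3 look.py w7; python3 bl.py w7
```

```text
{'time': 34.583, 'qpos': [-0.356, 0.509, 0.811, 1.751, -0.42, 1.058, 0.515], 'position': [0.589, -0.196, 0.214], 'orientation': [2.312, 2.122, 0.007], 'force': [0.72, 0.824, 0.404], 'opening': 0.086}
torque [-0.   -0.04  0.01] grip 0.0
yaw -4.9157457545766805
1256 [370   0  59  28] z [0.0314 0.0368 0.0397] [726.2 -72.8] [20.2 49.3] 83.7
4973 [133  62 278 180] z [0.0316 0.0415 0.0507] [ 605.2 -190.4] [173.3 242.1] 85.3
6947 [318  70  56 158] z [0.0408 0.0449 0.0461] [ 677.7 -193.4] [154.7  40.8] 85.4
233 [100  97  18  16] z [0.0421 0.0456 0.0476] [ 461.4 -127.9] [13.7 16.2] 85.8
6028 [  0 101  60 149] z [0.0334 0.0397 0.041 ] [ 355.8 -193.6] [154.9  41.3] 85.7
```

B2 is seated flat. B3 is at (0.356,-0.194), inside minimum reach at its middle, so I'll grip it 50 mm towards its outer end.

{"api": "arm_command", "payload": {"deltas": [[-1,-0.034,-0.0067,-0.015,0,0,0.6],[-1,-0.034,-0.0067,-0.02,0,0,0],[-1,-0.034,-0.0067,-0.02,0,0,0],[-1,-0.034,-0.0067,-0.02,0,0,0],[-1,-0.034,-0.0067,-0.02,0,0,0],[-1,-0.034,-0.0067,-0.02,0,0,0],[-1,-0.033,-0.0067,-0.02,0,0,0],[-1,0,0,0,0,0,0],[-1,0,0,0,0,0,0]], "newtons": 80}}

```text
time: 35.38
position: [0.3506, -0.2425, 0.0751]
orientation: [-2.302, -2.133, 0.003]
force: [0.5, 0.1, 0.8]
opening: 0.0856
grasp_force: 0.0
```

```bash
python3 -c "
from h import *
yaw()"
```

```text
{'time': 35.383, 'qpos': [-0.148, 0.407, 0.737, 2.294, -0.489, 0.599, 0.886], 'position': [0.351, -0.242, 0.075], 'orientation': [-2.302, -2.133, 0.003], 'force': [0.476, 0.112, 0.778], 'opening': 0.086}
torque [ 0.02 -0.05 -0.05] grip 0.0
yaw -4.372649187957364
```

{"api": "arm_command", "payload": {"deltas": [[-1,0.001,0,-0.02,0,0,0],[-1,0,0,-0.02,0,0,0],[-1,0,0,-0.014,0,0,0],[-1,0,0,-0.01,0,0,0],[-1,0,0,0,0,0,0],[1,0,0,0,0,0,0],[1,0,0,0,0,0,0],[1,0,0,0,0,0,0],[1,0,0,0,0,0,0],[1,0,0,0,0,0,0]]}}

```text
time: 36.22
position: [0.3543, -0.2427, 0.0132]
orientation: [2.3, 2.138, 0.002]
force: [-0.4, 1.1, 10.7]
opening: 0.0387
grasp_force: 80.3
```

```bash
python3 -c "
from h import *
yaw()"
```

```text
{'time': 36.217, 'qpos': [-0.003, 0.527, 0.562, 2.31, -0.653, 0.458, 1.024], 'position': [0.354, -0.243, 0.013], 'orientation': [2.3, 2.138, 0.002], 'force': [-0.432, 1.067, 10.729], 'opening': 0.039}
torque [0.21 0.35 0.12] grip 80.34180521965027
yaw -4.1993534043453735
```

{"api": "arm_command", "payload": {"deltas": [[1,0,0,0.02,0,0,0],[1,0,0,0.03,0,0,0],[1,0,0,0.035,0,0,0],[1,0,0,0.035,0,0,0],[1,0.025,0.0018,0.005,0,0,-0.4],[1,0.03,0.0018,0,0,0,0],[1,0.03,0.0018,0,0,0,0],[1,0.03,0.0018,0,0,0,0],[1,0.03,0.0018,0,0,0,0],[1,0.0285,0.0018,0,0,0,0],[1,0,0,0,0,0,0],[1,0,0,0,0,0,0]]}}

```text
time: 37.22
position: [0.5282, -0.231, 0.1372]
orientation: [2.306, 2.132, -0.001]
force: [0.4, 0.5, -1.6]
opening: 0.0387
grasp_force: 81.0
```

```bash
python3 -c "
from h import *
yaw()"
```

```text
{'time': 37.217, 'qpos': [-0.273, 0.534, 0.778, 1.92, -0.481, 0.881, 0.672], 'position': [0.528, -0.231, 0.137], 'orientation': [2.306, 2.132, -0.001], 'force': [0.43, 0.478, -1.645], 'opening': 0.039}
torque [-0.13  0.04  0.01] grip 81.01027250289917
yaw -4.489100211882009
```

{"api": "arm_command", "payload": {"deltas": [[1,0,-0.001,-0.02,0,0,-0.3],[1,0,0,-0.025,0,0,0],[1,0,0,-0.025,0,0,0],[1,0,0,-0.025,0,0,0],[1,0,0,-0.012,0,0,0],[1,0,0,-0.01,0,0,0],[1,0,0,-0.002,0,0,0],[1,0,0,0,0,0,0]]}}

```text
time: 37.88
position: [0.527, -0.2335, 0.0194]
orientation: [2.315, 2.122, 0.001]
force: [0.4, 0.6, -1.4]
opening: 0.0387
grasp_force: 81.2
```

{"api": "arm_command", "payload": {"deltas": [[1,0,0,-0.0015,0,0,0],[-0.13,0,0,0,0,0,0],[-0.13,0,0,0,0,0,0],[-0.13,0,0,0,0,0,0],[-0.13,0,0,0.01,0,0,0],[-0.13,0,0,0.025,0,0,0],[-0.13,0,0,0.03,0,0,0],[-0.13,0,0,0.035,0,0,0],[-1,0,0.02,0.035,0,0,0],[-1,0,0.03,0.035,0,0,0],[-1,0,0,0,0,0,0],[-1,0,0,0,0,0,0]]}}

```text
time: 38.88
position: [0.5281, -0.1839, 0.1857]
orientation: [2.31, 2.126, 0.006]
force: [-0.3, 0.3, -0.8]
opening: 0.0854
grasp_force: 0.0
```

```bash
python3 look.py w8; python3 bl.py w8
```

```text
{'time': 38.883, 'qpos': [-0.423, 0.444, 0.85, 1.926, -0.411, 0.95, 0.541], 'position': [0.528, -0.184, 0.186], 'orientation': [2.31, 2.126, 0.006], 'force': [-0.292, 0.275, -0.759], 'opening': 0.085}
torque [-0.03  0.03  0.02] grip 0.0
yaw -4.742732151677312
1413 [458   0  54  34] z [0.0314 0.0364 0.0393] [726.7 -68.4] [20.7 52.2] 72.8
3924 [372  71 131 192] z [0.0315 0.0416 0.0507] [ 716.2 -213.6] [190.4  73.9] 61.0
8622 [385  79  76 169] z [0.0358 0.0447 0.046 ] [ 677.1 -193.3] [154.8  40.9] 85.3
9378 [205  83 147 180] z [0.0359 0.0448 0.0469] [ 554.8 -190.9] [163.7 140.6] 85.3
341 [161 107  23  18] z [0.042  0.0455 0.0474] [ 463.3 -127.4] [14.1 19.6] 80.4
201 [203 118   6  55] z [0.0306 0.0413 0.0508] [ 487.3 -156.8] [50.9  0.5] 85.4
```

{"api": "arm_command", "payload": {"deltas": [[-1,-0.0039,0.032,0,0,0,-7],[-1,-0.0039,0.032,0,0,0,-7],[-1,-0.0039,0.032,0,0,0,-7],[-1,-0.0039,0.032,0,0,0,-7],[-1,-0.0039,0.032,0,0,0,-7],[-1,-0.0039,0.032,0,0,0,-7],[-1,-0.0039,0.032,0,0,0,-7],[-1,-0.0039,0.032,0,0,0,-7],[-1,-0.0039,0.032,0,0,0,-7],[-1,-0.0039,0.032,0,0,0,-7],[-1,-0.0039,0.032,0,0,0,-7],[-1,0,0,0,0,0,0],[-1,0,0,0,0,0,0]]}}

```text
time: 40.02
position: [0.4834, 0.1667, 0.1822]
orientation: [3.13, 0.225, -0.002]
force: [0.1, -0.2, 0.2]
opening: 0.0852
grasp_force: 0.0
```

```bash
python3 look.py w9; python3 bl.py w9
```

```text
{'time': 40.017, 'qpos': [-1.384, 0.602, 1.295, 2.041, -0.682, 1.034, -1.177], 'position': [0.483, 0.167, 0.182], 'orientation': [3.13, 0.225, -0.002], 'force': [0.092, -0.176, 0.206], 'opening': 0.085}
torque [-0.01 -0.01  0.02] grip 0.0
yaw -81.7872885641745
1039 [423   0  37  49] z [0.0324 0.043  0.0447] [623.1  39.9] [12.4 34.3] 84.2
7160 [229  80  48 171] z [0.0387 0.04   0.0412] [484.3 168.1] [154.2  40.1] 8.3
```

B1 is at (0.484, 0.168), 8.3°. Joint 3 is close to its limit, so I'll grasp with the opposite wrist turn.

{"api": "arm_command", "payload": {"deltas": [[-1,0,0,0,0,0,7],[-1,0,0,0,0,0,7],[-1,0,0,0,0,0,7],[-1,0,0,0,0,0,7],[-1,0,0,0,0,0,7],[-1,0,0,0,0,0,7],[-1,0,0,0,0,0,7],[-1,0,0,0,0,0,7],[-1,0,0,0,0,0,7],[-1,0,0,0,0,0,7],[-1,0,0,0,0,0,7],[-1,0,0,0,0,0,7],[-1,0,0,0,0,0,7],[-1,0,0,0,0,0,7],[-1,0,0,0,0,0,7],[-1,0,0,0,0,0,7],[-1,0,0,0,0,0,7],[-1,0,0,0,0,0,7],[-1,0,0,0,0,0,7],[-1,0,0,0,0,0,7]]}}

```text
time: 41.73
position: [0.4842, 0.1633, 0.1833]
orientation: [-0.86, -3.022, 0.001]
force: [0.0, 0.5, 0.1]
opening: 0.0855
grasp_force: 0.0
```

{"api": "arm_command", "payload": {"deltas": [[-1,0,0,-0.02,0,0,7],[-1,0,0,-0.02,0,0,7],[-1,0,0,-0.02,0,0,7],[-1,0,0,-0.02,0,0,7],[-1,0,0,-0.02,0,0,7],[-1,0,0,0,0,0,5],[-1,0,0,0,0,0,0],[-1,0,0,0,0,0,0]]}}

```text
time: 42.4
position: [0.4844, 0.1641, 0.0836]
orientation: [-0.212, 3.134, -0.001]
force: [0.5, -0.9, -0.3]
opening: 0.0855
grasp_force: 0.0
```

```bash
python3 -c "
from h import *
yaw()"
```

```text
{'time': 42.4, 'qpos': [-0.772, 0.439, 0.402, 2.088, -0.273, 0.664, 1.518], 'position': [0.484, 0.164, 0.084], 'orientation': [-0.212, 3.134, -0.001], 'force': [0.513, -0.884, -0.281], 'opening': 0.085}
torque [ 0.02 -0.04 -0.01] grip 0.0
yaw 97.73767472575743
```

{"api": "arm_command", "payload": {"deltas": [[-1,0,0.004,-0.02,0,0,0.5],[-1,0,0,-0.025,0,0,0],[-1,0,0,-0.018,0,0,0],[-1,0,0,-0.01,0,0,0],[-1,0,0,0,0,0,0],[1,0,0,0,0,0,0],[1,0,0,0,0,0,0],[1,0,0,0,0,0,0],[1,0,0,0,0,0,0],[1,0,0,0,0,0,0]], "newtons": 70}}

```text
time: 43.23
position: [0.4849, 0.1707, 0.0117]
orientation: [-0.234, 3.131, 0.001]
force: [0.0, -0.9, 7.7]
opening: 0.0386
grasp_force: 71.3
```

```bash
python3 -c "
from h import *
yaw()"
```

```text
{'time': 43.233, 'qpos': [-0.714, 0.567, 0.32, 2.108, -0.351, 0.515, 1.587], 'position': [0.485, 0.171, 0.012], 'orientation': [-0.234, 3.131, 0.001], 'force': [0.045, -0.932, 7.681], 'opening': 0.039}
torque [-0.33  0.11 -0.05] grip 71.25444889068604
yaw 98.54625230596972
```

{"api": "arm_command", "payload": {"deltas": [[1,0,0,0.025,0,0,0],[1,0,0,0.035,0,0,0],[1,0,0,0.035,0,0,0],[1,0,0,0.025,0,0,0],[1,0.008,-0.024,0,0,0,-6.88],[1,0.008,-0.024,0,0,0,-6.88],[1,0.008,-0.024,0,0,0,-6.88],[1,0.008,-0.024,0,0,0,-6.88],[1,0.008,-0.024,0,0,0,-6.88],[1,0.008,-0.024,0,0,0,-6.88],[1,0.008,-0.024,0,0,0,-6.88],[1,0.008,-0.024,0,0,0,-6.88],[1,0.008,-0.024,0,0,0,-6.88],[1,0.008,-0.024,0,0,0,-6.88],[1,0.008,-0.024,0,0,0,-6.88],[1,0.008,-0.024,0,0,0,-6.88],[1,0.008,-0.024,0,0,0,-6.88],[1,0.008,-0.024,0,0,0,-6.88],[1,0.008,-0.024,0,0,0,-6.88],[1,0,0,0,0,0,0]]}}

```text
time: 44.9
position: [0.6043, -0.1952, 0.1314]
orientation: [2.317, 2.114, -0.003]
force: [-1.3, -1.6, -0.9]
opening: 0.039
grasp_force: 71.0
```

{"api": "arm_command", "payload": {"deltas": [[1,0,0,0,0,0,0],[1,0,0,0,0,0,0]]}}

```text
time: 45.07
position: [0.6038, -0.1887, 0.1303]
orientation: [-2.307, -2.131, -0.001]
force: [0.1, 0.4, -1.6]
opening: 0.039
grasp_force: 71.0
```

```bash
python3 look.py wa;python3 bl.py wa
```

```text
{'time': 45.067, 'qpos': [-0.389, 0.679, 0.873, 1.791, -0.623, 0.973, 0.664], 'position': [0.604, -0.189, 0.13], 'orientation': [-2.307, -2.131, -0.001], 'force': [0.078, 0.364, -1.646], 'opening': 0.039}
torque [ 0.1   0.05 -0.03] grip 70.96596479415894
yaw -4.54964333667116
1398 [394   0  81  26] z [0.0309 0.0356 0.0393] [726.8 -76.2] [13.1 47.8] 83.4
14665 [ 68  71 124 229] z [0.0338 0.0447 0.0474] [ 518.2 -183.3] [173.3  68. ] 85.4
3837 [349  72  98 229] z [0.0314 0.0409 0.0506] [ 719.6 -202.6] [177.1  40.8] 74.6
11288 [321  82  76 202] z [0.0409 0.0448 0.0459] [ 677.4 -193.5] [155.1  40.5] 85.5
263 [ 30 115  17  21] z [0.0418 0.0455 0.0475] [ 459.5 -127.2] [13.3 13.7] 68.1
```

View pics/wa.png

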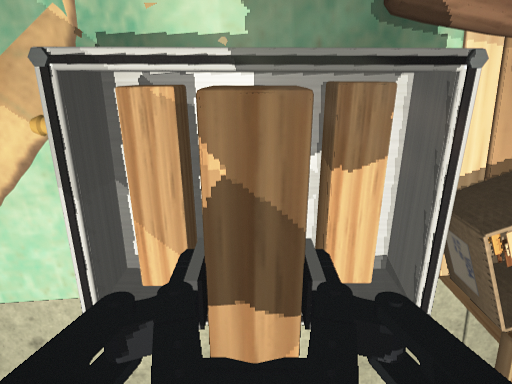

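The view shows both outer blanks lying in the chamber and the held one centred between them with clearance. Lowering.

{"api": "arm_command", "payload": {"deltas": [[1,0.0005,0,-0.02,0,0,-0.2],[1,0,0,-0.025,0,0,0],[1,0,0,-0.025,0,0,0],[1,0,0,-0.02,0,0,0],[1,0,0,-0.012,0,0,0],[1,0,0,-0.01,0,0,0],[1,0,0,-0.001,0,0,0],[1,0,0,0,0,0,0]]}}

```text
time: 45.78
position: [0.6049, -0.1892, 0.0177]
orientation: [2.312, 2.127, 0.001]
force: [0.8, -0.3, -0.5]
opening: 0.0388
grasp_force: 71.6
```

{"api": "arm_command", "payload": {"deltas": [[1,0,0,-0.001,0,0,0],[-0.13,0,0,0,0,0,0],[-0.13,0,0,0,0,0,0],[-0.13,0,0,0,0,0,0],[-0.13,0,0,0.01,0,0,0],[-0.13,0,0,0.025,0,0,0],[-0.13,0,0,0.03,0,0,0],[-0.13,0,0,0.035,0,0,0],[-1,0,0.01,0.035,0,0,0],[-1,0,0.02,0.035,0,0,0],[-1,0,0.02,0.03,0,0,0],[-1,0,0,0,0,0,0],[-1,0,0,0,0,0,0]]}}

```text
time: 46.87
position: [0.6058, -0.1385, 0.2187]
orientation: [2.309, 2.127, 0.005]
force: [-0.4, -0.6, -0.7]
opening: 0.0852
grasp_force: 0.0
```

```bash
python3 look.py wb
python3 - <<'E'
from h import *
z=np.load('pics/wb.npz',allow_pickle=True);im,d,c=z['im'],z['d'],z['c'];P=cloud(c,d)
a=np.radians(-4.7);u=(P[...,:2]-[.6055,-.189]);X=u[...,0]*np.cos(a)+u[...,1]*np.sin(a);Y=-u[...,0]*np.sin(a)+u[...,1]*np.cos(a)
hsv=cv2.cvtColor(im,cv2.COLOR_RGB2HSV)
m=((d>0)&(abs(X)<.114)&(abs(Y)<.083)&(P[...,2]>.038)&(P[...,2]<.055)).astype(np.uint8)
N,L,S,C=cv2.connectedComponentsWithStats(m)
for i in range(1,N):
    if S[i,4]>300:
        k=L==i;r=cv2.minAreaRect((np.c_[X[k],Y[k]]*1000).astype(np.float32));print(S[i,4],np.round(r[0],1),np.round(r[1],1),round(r[2],1),np.percentile(P[k][:,2],[5,50,95]).round(4))
m=(d>0)&(P[...,2]>.035)&(P[...,2]<.05)&(abs(P[...,0]-.641)<.05)&(abs(P[...,1]-.0385)<.04);print('handle vis',m.sum(),P[m].mean(0) if m.any() else 0)
E
```

```text
{'time': 46.867, 'qpos': [-0.549, 0.57, 0.977, 1.751, -0.527, 1.103, 0.519], 'position': [0.606, -0.138, 0.219], 'orientation': [2.309, 2.127, 0.005], 'force': [-0.393, -0.597, -0.672], 'opening': 0.085}
torque [ 0.04 -0.02  0.06] grip 0.0
yaw -4.684981783100686
5512 [72.3  1.8] [ 40.4 154.8] 0.2 [0.0433 0.0448 0.046 ]
5475 [-74.2  -1.5] [ 40.3 155.2] 0.9 [0.0433 0.0448 0.046 ]
5386 [-0.5  0.6] [154.6  40. ] 90.0 [0.0436 0.0448 0.046 ]
handle vis 44 [ 0.61942506 -0.00084309  0.0432068 ]
```

All three blanks are flat, at x = -74, 0 and +72 mm. Now the grate, which may have been knocked, so I'll look first.

{"api": "arm_command", "payload": {"deltas": [[-1,-0.0028,0.013,0,0,0,6.9],[-1,-0.0028,0.013,0,0,0,6.9],[-1,-0.0028,0.013,0,0,0,6.9],[-1,-0.0028,0.013,0,0,0,6.9],[-1,-0.0028,0.013,0,0,0,6.9],[-1,-0.0028,0.013,0,0,0,6.9],[-1,-0.0028,0.013,0,0,0,6.9],[-1,-0.0028,0.013,0,0,0,6.9],[-1,-0.0028,0.013,0,0,0,6.9],[-1,-0.0028,0.013,0,0,0,6.9],[-1,-0.0028,0.013,0,0,0,6.9],[-1,-0.0028,0.013,0,0,0,6.9],[-1,-0.0028,0.013,0,0,0,6.9],[-1,0,0,0,0,0,0],[-1,0,0,0,0,0,0]]}}

```text
time: 48.17
position: [0.5674, 0.0287, 0.2154]
orientation: [-0.146, -3.136, 0.001]
force: [0.4, 0.1, 0.8]
opening: 0.0855
grasp_force: 0.0
```

```bash
python3 look.py wc
python3 - <<'E'
from h import *
z=np.load('pics/wc.npz',allow_pickle=True);im,d,c=z['im'],z['d'],z['c'];P=cloud(c,d);Z=P[...,2]
for n,lo,hi in (('handle',.035,.05),('grate',.005,.012)):
    m=((d>0)&(Z>lo)&(Z<hi)&(abs(P[...,0]-.64)<.15)&(abs(P[...,1]-.03)<.12)).astype(np.uint8)
    N,L,S,C=cv2.connectedComponentsWithStats(m)
    for i in np.argsort(-S[1:,4])[:2]+1:
        q=P[L==i];r=cv2.minAreaRect((q[:,:2]*1000).astype(np.float32));print(n,S[i,4],np.round(r[0],1),np.round(r[1],1),round(r[2],1),np.percentile(q[:,2],[5,50,95]).round(4))
E
```

```text
{'time': 48.167, 'qpos': [-0.633, 0.359, 0.602, 1.862, -0.239, 0.995, 1.548], 'position': [0.567, 0.029, 0.215], 'orientation': [-0.146, -3.136, 0.001], 'force': [0.372, 0.122, 0.847], 'opening': 0.086}
torque [ 0.02 -0.03  0.01] grip 0.0
yaw 84.66037947223197
handle 998 [748.7 -69.6] [23.3 88.9] 72.6 [0.0354 0.038  0.0404]
handle 704 [647.1  -7.2] [12.  69.6] 84.9 [0.0398 0.0436 0.0449]
grate 8771 [647.3  -7.3] [150.3 190. ] 84.8 [0.0065 0.0079 0.0092]
grate 241 [773.6  61.2] [30.7 88.7] 1.3 [0.0054 0.0086 0.0115]
```

The grate was knocked about 45 mm, to (0.647, -0.007). I'll grasp it there.

{"api": "arm_command", "payload": {"deltas": [[-1,0.02,-0.009,-0.02,0,0,0.2],[-1,0.02,-0.009,-0.02,0,0,0],[-1,0.02,-0.009,-0.02,0,0,0],[-1,0.0197,-0.009,-0.02,0,0,0],[-1,0,0,-0.03,0,0,0],[-1,0,0,-0.03,0,0,0],[-1,0,0,-0.025,0,0,0],[-1,0,0,0,0,0,0],[-1,0,0,0,0,0,0]], "newtons": 80}}

```text
time: 48.97
position: [0.6467, -0.0084, 0.0503]
orientation: [-0.141, -3.135, 0.003]
force: [0.8, -0.3, 0.6]
opening: 0.0856
grasp_force: 0.0
```

{"api": "arm_command", "payload": {"deltas": [[-1,0,0.001,-0.015,0,0,0],[-1,0,0,-0.012,0,0,0],[-1,0,0,-0.01,0,0,0],[-1,0,0,0,0,0,0],[1,0,0,0,0,0,0],[1,0,0,0,0,0,0],[1,0,0,0,0,0,0],[1,0,0,0,0,0,0],[1,0,0,0,0,0,0],[1,0,0,0,0,0,0],[1,0,0,0,0,0,0],[1,0,0,0.02,0,0,0],[1,0,0,0.03,0,0,0],[1,0,0,0.035,0,0,0],[1,0,0,0.035,0,0,0],[1,0,0,0,0,0,0]]}}

```text
time: 50.3
position: [0.6503, -0.0077, 0.1378]
orientation: [0.138, 3.133, -0.003]
force: [0.9, 0.8, 1.7]
opening: -0.0001
grasp_force: 0.0
```

Nothing is held; the grip slackened or slipped. I'll look again.

{"api": "arm_command", "payload": {"deltas": [[-1,-0.02,0.005,0.02,0,0,0],[-1,-0.03,0.01,0.03,0,0,0],[-1,-0.03,0.01,0.03,0,0,0],[-1,0,0,0,0,0,0],[-1,0,0,0,0,0,0]]}}

```text
time: 50.72
position: [0.5702, 0.0199, 0.2132]
orientation: [0.132, 3.136, 0.004]
force: [0.9, 0.1, -0.0]
opening: 0.0605
grasp_force: 0.0
```

```bash
python3 look.py wd
python3 - <<'E'
from h import *
z=np.load('pics/wd.npz',allow_pickle=True);im,d,c=z['im'],z['d'],z['c'];P=cloud(c,d);Z=P[...,2]
for n,lo,hi in (('handle',.035,.05),('grate',.005,.012)):
    m=((d>0)&(Z>lo)&(Z<hi)&(abs(P[...,0]-.64)<.15)&(abs(P[...,1]-.03)<.12)).astype(np.uint8)
    N,L,S,C=cv2.connectedComponentsWithStats(m)
    for i in np.argsort(-S[1:,4])[:2]+1:
        q=P[L==i];r=cv2.minAreaRect((q[:,:2]*1000).astype(np.float32));print(n,S[i,4],np.round(r[0],1),np.round(r[1],1),round(r[2],1),np.percentile(q[:,2],[5,50,95]).round(4))
E
```

```text
{'time': 50.717, 'qpos': [-0.623, 0.365, 0.614, 1.863, -0.252, 0.987, 1.585], 'position': [0.57, 0.02, 0.213], 'orientation': [0.132, 3.136, 0.004], 'force': [0.945, 0.062, -0.035], 'opening': 0.06}
torque [-0.04 -0.02 -0.08] grip 0.0
yaw 85.17359169463258
handle 976 [749.1 -70.3] [23.  86.5] 74.1 [0.0356 0.0382 0.0404]
handle 480 [685.1  31.6] [69.2 22.8] 84.0 [0.0353 0.0377 0.0485]
grate 296 [727.9  24.5] [66.3 14. ] 86.2 [0.0075 0.0099 0.0118]
grate 228 [773.7  56.6] [28.8 81.6] 2.6 [0.0055 0.0089 0.0117]
```

View pics/wd.png

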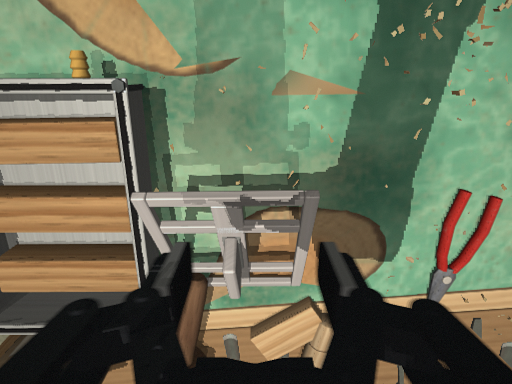

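The grate was dropped and lies tilted, its near edge at row 195 and its far edge at row 275. I'll measure the tilt after it settles.

{"api": "arm_command", "payload": {"deltas": [[-1,0,0,0.02,0,0,0],[-1,-0.02,0,0.02,0,0,0],[-1,-0.02,0,0.02,0,0,0],[-1,0,0,0,0,0,0],[-1,0,0,0,0,0,0],[-1,0,0,0,0,0,0]]}}

```text
time: 51.27
position: [0.5307, 0.0187, 0.2707]
orientation: [-0.135, -3.138, 0.001]
force: [-0.4, -0.0, -0.1]
opening: 0.0854
grasp_force: 0.0
```

```bash
python3 look.py we
python3 - <<'E'
from h import *
z=np.load('pics/we.npz',allow_pickle=True);im,d,c=z['im'],z['d'],z['c'];P=cloud(c,d)
hsv=cv2.cvtColor(im,cv2.COLOR_RGB2HSV)
m=((d>0)&(hsv[...,1]<45)&(hsv[...,2]>60)&(P[...,2]>.004)&(P[...,1]>-.085)&(P[...,1]<.17)&(P[...,0]>.5)&(P[...,0]<.78)).astype(np.uint8)
N,L,S,C=cv2.connectedComponentsWithStats(m)
i=1+S[1:,4].argmax();q=P[L==i];print(S[i])
# robust plane
best=None;g=np.random.default_rng(0)
for _ in range(500):
    a=q[g.choice(len(q),3)];n=np.cross(a[1]-a[0],a[2]-a[0]);
    if np.linalg.norm(n)<1e-6: continue
    n/=np.linalg.norm(n);k=abs((q-a[0])@n)<.003
    if best is None or k.sum()>best[0]: best=(k.sum(),n*np.sign(n[2]),k)
p=q[best[2]];print(len(q),best[0],'n',best[1]);print(p.min(0),p.max(0))
for b in ('min','max'):
  for j in (0,1):
    e=p[getattr(np,'arg'+b)(p[:,j])];print(b,j,e.round(3))
o=q[~best[2]]; print('others',np.percentile(o,[5,50,95],axis=0).round(3))
E
```

```text
{'time': 51.267, 'qpos': [-0.7, 0.225, 0.65, 1.885, -0.153, 1.083, 1.494], 'position': [0.531, 0.019, 0.271], 'orientation': [-0.135, -3.138, 0.001], 'force': [-0.427, -0.042, -0.068], 'opening': 0.085}
torque [-0.01 -0.    0.01] grip 0.0
yaw 85.0760375042124
[ 162  207  150   89 6561]
6561 5069 n [ 0.54158434 -0.04910736  0.83921086]
[ 0.56719279 -0.08495188  0.00488095] [0.73554932 0.07140842 0.11293113]
min 0 [ 0.567 -0.074  0.107]
min 1 [ 0.727 -0.085  0.005]
max 0 [0.736 0.033 0.007]
max 1 [0.578 0.071 0.109]
others [[ 0.569 -0.065  0.009]
 [ 0.639 -0.006  0.084]
 [ 0.721  0.049  0.107]]
```

View pics/we.png

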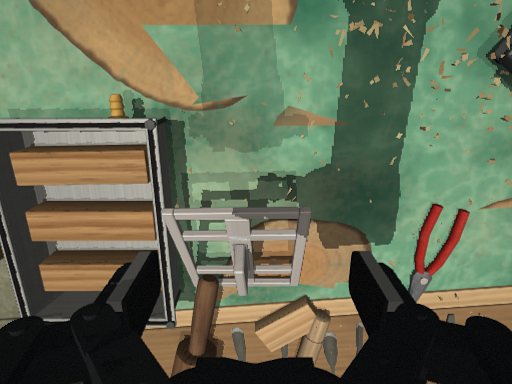

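{"api": "arm_command", "payload": {"deltas": [[-1,0,0,0,0,0,0],[-1,0,0,0,0,0,0],[-1,0,0,0,0,0,0],[-1,0,0,0,0,0,0]]}}

```text
time: 51.65
position: [0.5305, 0.0185, 0.2713]
orientation: [-0.135, -3.138, 0.001]
force: [0.7, 0.2, 0.1]
opening: 0.0856
grasp_force: 0.0
```

```bash
cat > gr.py <<'E'
from h import *
import sys
def plane(z,cam):
    im,d,c=z['im'],z['d'],z['c'];P=cloud(c,d)
    hsv=cv2.cvtColor(im,cv2.COLOR_RGB2HSV)
    m=((d>0)&(hsv[...,1]<45)&(hsv[...,2]>60)&(P[...,2]>.004)&(P[...,2]<.2)&(P[...,1]>-.085)&(P[...,1]<.17)&(P[...,0]>.5)&(P[...,0]<.78)).astype(np.uint8)
    N,L,S,C=cv2.connectedComponentsWithStats(m)
    i=1+S[1:,4].argmax();q=P[L==i];best=None;g=np.random.default_rng(0)
    for _ in range(500):
        a=q[g.choice(len(q),3)];n=np.cross(a[1]-a[0],a[2]-a[0])
        if np.linalg.norm(n)<1e-6: continue
        n/=np.linalg.norm(n);k=abs((q-a[0])@n)<.003
        if best is None or k.sum()>best[0]: best=(k.sum(),n*np.sign(n[2]),k)
    p=q[best[2]];print(cam,len(q),best[0],'n',best[1].round(3),p.min(0).round(3),p.max(0).round(3))
for n in ('wd','we'): plane(np.load('pics/%s.npz'%n,allow_pickle=True),n)
for n in ('wrist','scene','top'):
    im,d,c=cam(n);save('f_'+n,im);np.savez('pics/f_%s.npz'%n,im=im,d=d,c=np.array(c,dtype=object));plane(dict(im=im,d=d,c=c),n)
s=cv2.imread('pics/f_scene.png');cv2.imwrite('pics/f_crop.png',cv2.resize(s[140:300,230:450],None,fx=3.4,fy=3.4,interpolation=cv2.INTER_CUBIC))
E
python3 gr.py
```

```text
wd 9549 7265 n [ 0.569 -0.062  0.82 ] [ 0.569 -0.082  0.007] [0.735 0.07  0.116]
we 6561 5069 n [ 0.542 -0.049  0.839] [ 0.567 -0.085  0.005] [0.736 0.071 0.113]
wrist 6606 5125 n [ 0.552 -0.052  0.832] [ 0.567 -0.085  0.005] [0.735 0.071 0.113]
scene 341 149 n [ 0.562 -0.055  0.826] [ 0.567 -0.085  0.006] [0.726 0.068 0.113]
top 63 54 n [ 0.55  -0.     0.835] [0.626 0.049 0.006] [0.734 0.064 0.082]
```

View pics/f_crop.png

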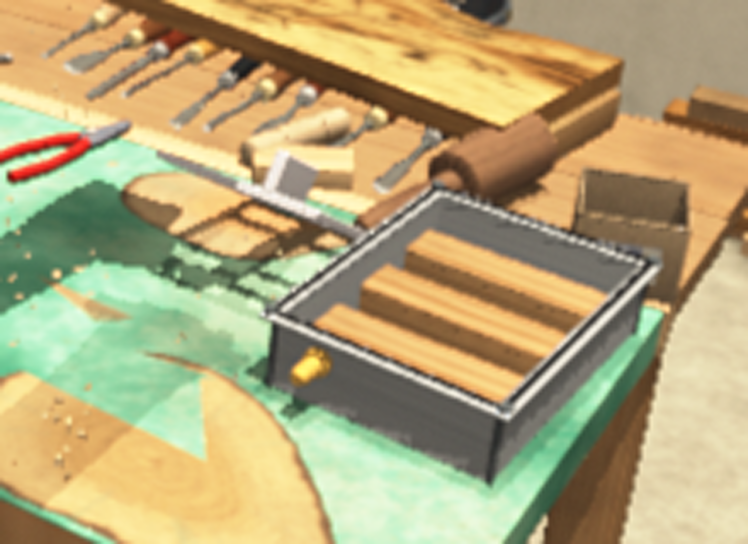

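The grate is static but tilted 34°: its far-left corner is caught under the mallet handle on the back bench, so lifting levered it. I'll locate the handle in the tilted frame and grasp it with a matching tool tilt, then pull it back out.

Run:
```python
from h import *
z=np.load('pics/f_wrist.npz',allow_pickle=True);im,d,c=z['im'],z['d'],z['c'];P=cloud(c,d)
hsv=cv2.cvtColor(im,cv2.COLOR_RGB2HSV)
n=np.array([.552,-.052,.832]);n/=np.linalg.norm(n)
I=(d>0)&(P[...,2]>.004)&(P[...,1]>-.085)&(P[...,1]<.09)&(P[...,0]>.54)&(P[...,0]<.78)&(hsv[...,1]<45)&(hsv[...,2]>60)
q=P[I];q0=q[0];s=q@n;h,e=np.histogram(s,60);s0=e[h.argmax()]+(e[1]-e[0])/2
k=abs(s-s0)<.004;ctr=q[k]
ex=np.array([n[2],0,-n[0]]);ex/=np.linalg.norm(ex);ey=np.cross(n,ex)
u=np.c_[ctr@ex,ctr@ey]; r=cv2.minAreaRect((u*1000).astype(np.float32));print('face',r,'s0',s0)
P_=P[(d>0)&(P[...,1]>-.06)&(P[...,1]<.05)&(P[...,0]>.54)&(P[...,0]<.78)];k=(P_@n>s0+.02)&(P_@n<s0+.042)
t=P_[k];t=t[(abs(t@ex-r[0][0]/1000)<.06)&(abs(t@ey-r[0][1]/1000)<.03)]
print('handle',len(t),t.min(0).round(3),t.max(0).round(3),t.mean(0).round(4),'s',np.percentile(t@n-s0,[5,50,95]).round(4))
C=ex*r[0][0]/1000+ey*r[0][1]/1000+n*s0;print('face centre',C.round(4),'handle mid',(C+.022*n).round(4),'tip',(C+.036*n).round(4))
s=telemetry.get_state();print(s['qpos'])
```

```text
face ((511.2066650390625, 14.42205810546875), (149.3711395263672, 189.96299743652344), 87.80493927001953) s0 0.4095477441281593
handle 426 [ 0.635 -0.016  0.066] [ 0.701 -0.001  0.108] [ 0.6595 -0.0074  0.0933] s [0.0218 0.0354 0.0371]
face centre [ 0.6525 -0.0069  0.0588] handle mid [ 0.6647 -0.008   0.0771] tip [ 0.6724 -0.0088  0.0888]
[-0.7012832   0.22238509  0.65091613  1.8844073  -0.15169247  1.08409255
  1.49364396]
```

{"api": "arm_command", "payload": {"deltas": [[-1,0.0266,-0.0048,-0.015,0.53,5.57,0],[-1,0.0266,-0.0048,-0.015,0.53,5.57,0],[-1,0.0266,-0.0048,-0.015,0.53,5.57,0],[-1,0.0266,-0.0048,-0.015,0.53,5.57,0],[-1,0.0266,-0.0048,-0.015,0.53,5.57,0],[-1,0.0266,-0.0048,-0.015,0.53,5.57,0],[-1,0,0,0,0,0,0],[-1,0,0,0,0,0,0]]}}

```text
time: 52.47
position: [0.6893, -0.0107, 0.1706]
orientation: [-0.11, -2.54, -0.036]
force: [-0.7, 0.2, 1.4]
opening: 0.0854
grasp_force: 0.0
```

```bash
cat > tz.py <<'E'
from h import *
st();M=R.from_rotvec(telemetry.get_state()['orientation']).as_matrix();print('y',M[:,1].round(3),'z',M[:,2].round(3))
E
python3 tz.py
```

```text
{'time': 52.467, 'qpos': [-0.286, 0.982, 0.55, 1.053, -0.405, 1.818, 1.698], 'position': [0.689, -0.011, 0.171], 'orientation': [-0.11, -2.54, -0.036], 'force': [-0.745, 0.246, 1.432], 'opening': 0.085}
y [0.087 0.996 0.001] z [-0.562  0.05  -0.825]
```

{"api": "arm_command", "payload": {"deltas": [[-1,-0.0053,0.0005,-0.0174,-0.15,-1.65,0],[-1,-0.0053,0.0005,-0.0174,-0.15,-1.65,0],[-1,-0.0053,0.0005,-0.0174,-0.15,-1.65,0],[-1,-0.0053,0.0005,-0.0174,-0.15,-1.65,0],[-1,-0.0053,0.0005,-0.0174,-0.15,-1.65,0],[-1,-0.0053,0.0005,-0.0174,-0.15,-1.65,0],[-1,0,0,0,0,0,0],[-1,0,0,0,0,0,0]]}}

```text
time: 53.13
position: [0.6581, -0.0064, 0.0812]
orientation: [-0.117, -2.73, -0.033]
force: [-0.1, -0.3, 0.1]
opening: 0.085
grasp_force: 0.0
```

```bash
python3 tz.py
```

```text
{'time': 53.133, 'qpos': [-0.363, 0.898, 0.544, 1.385, -0.428, 1.401, 1.745], 'position': [0.658, -0.006, 0.081], 'orientation': [-0.117, -2.73, -0.033], 'force': [-0.097, -0.347, 0.081], 'opening': 0.085}
y [0.087 0.996 0.006] z [-0.396  0.04  -0.917]
```

{"api": "arm_command", "payload": {"deltas": [[-1,0,-0.001,-0.007,0,0,0],[-1,0,0,-0.006,0,0,0],[-1,0,0,0,0,0,0],[1,0,0,0,0,0,0],[1,0,0,0,0,0,0],[1,0,0,0,0,0,0],[1,0,0,0,0,0,0],[1,0,0,0,0,0,0],[1,0,0,0,0,0,0],[1,0,0,0,0,0,0]], "newtons": 90}}

```text
time: 53.97
position: [0.6584, -0.008, 0.0643]
orientation: [-0.115, -2.727, -0.031]
force: [-0.0, -0.8, -1.0]
opening: 0.0107
grasp_force: 87.5
```

```bash
python3 tz.py
```

```text
{'time': 53.967, 'qpos': [-0.358, 0.919, 0.539, 1.387, -0.434, 1.382, 1.751], 'position': [0.658, -0.008, 0.064], 'orientation': [-0.115, -2.727, -0.031], 'force': [-0.031, -0.85, -1.03], 'opening': 0.011}
y [0.086 0.996 0.005] z [-0.399  0.039 -0.916]
```

{"api": "arm_command", "payload": {"deltas": [[1,-0.006,0,0,0,0,0],[1,-0.008,0,0,0,0,0],[1,-0.008,0,0,0,0,0],[1,0,0,0,0,0,0]]}}

```text
time: 54.3
position: [0.6476, -0.0092, 0.0597]
orientation: [-0.112, -2.757, -0.025]
force: [38.1, -7.5, -42.8]
opening: 0.0106
grasp_force: 92.0
```

It's jammed, so I'll reverse the levering: back off the pull, then rotate the grate down to level about its far edge.

{"api": "arm_command", "payload": {"deltas": [[1,0.012,0,0,0,0,0],[1,0.009,0,-0.002,0,0,0],[1,-0.002,0,-0.0065,-0.37,-4.2,0],[1,-0.002,0,-0.0065,-0.37,-4.2,0],[1,-0.002,0,-0.0065,-0.37,-4.2,0],[1,0,0,0,0,0,0]]}}

```text
time: 54.8
position: [0.6421, -0.005, 0.0423]
orientation: [-0.125, -2.935, -0.025]
force: [-19.6, 6.0, 10.0]
opening: 0.0101
grasp_force: 90.3
```

```bash
python3 tz.py
```

```text
{'time': 54.8, 'qpos': [-0.419, 0.809, 0.54, 1.625, -0.469, 1.055, 1.789], 'position': [0.642, -0.005, 0.042], 'orientation': [-0.125, -2.935, -0.025], 'force': [-19.647, 6.032, 10.0], 'opening': 0.01}
y [0.086 0.996 0.009] z [-0.202  0.026 -0.979]
```

{"api": "arm_command", "payload": {"deltas": [[1,-0.004,0,-0.005,-0.37,-4.2,0],[1,-0.003,0,-0.005,-0.37,-4.2,0],[1,-0.002,0,-0.005,-0.37,-4.2,0],[1,0,0,0,0,0,0]]}}

```text
time: 55.13
position: [0.6362, -0.006, 0.0251]
orientation: [0.131, 3.116, 0.006]
force: [-5.1, 5.6, -6.3]
opening: 0.0107
grasp_force: 89.3
```

```bash
python3 tz.py; python3 look.py wf
python3 - <<'E'
exec(open('gr.py').read().split("for n in ('wd'")[0])
plane(np.load('pics/wf.npz',allow_pickle=True),'wf')
E
```

```text
{'time': 55.133, 'qpos': [-0.456, 0.717, 0.517, 1.836, -0.528, 0.704, 1.846], 'position': [0.636, -0.006, 0.025], 'orientation': [0.131, 3.116, 0.006], 'force': [-5.063, 5.571, -6.349], 'opening': 0.011}
y [0.084 0.996 0.005] z [ 0.023  0.003 -1.   ]
{'time': 55.133, 'qpos': [-0.456, 0.717, 0.517, 1.836, -0.528, 0.704, 1.846], 'position': [0.636, -0.006, 0.025], 'orientation': [0.131, 3.116, 0.006], 'force': [-5.063, 5.571, -6.349], 'opening': 0.011}
torque [1.22 1.43 0.26] grip 89.34798002243042
yaw 85.20367946552747
wf 42727 36990 n [ 0.082 -0.018  0.996] [ 0.539 -0.083  0.007] [0.723 0.076 0.029]
```

Nearly level now (5°) and free. Pull it back in -x, then lift.

{"api": "arm_command", "payload": {"deltas": [[1,-0.008,0,0,0,0,0],[1,-0.015,0.0,0,0,0,0],[1,-0.015,0,0,0,0,0],[1,-0.012,0.0,0,0,0,0],[1,0,0,0,0,0,0]]}}

```text
time: 55.6
position: [0.5943, -0.0098, 0.0298]
orientation: [0.134, 3.106, 0.002]
force: [-3.9, -0.6, 8.3]
opening: 0.0105
grasp_force: 94.2
```

{"api": "arm_command", "payload": {"deltas": [[1,0,0.01,0,0,0,0],[1,0,0.01,-0.004,0,0,0],[1,0,0,-0.004,0,0,0],[1,0,0,-0.002,0,0,0],[-1,0,0,0,0,0,0],[-1,0,0,0,0,0,0],[-1,0,0,0,0,0,0],[-1,0,0,0,0,0,0],[-1,0,0,0.02,0,0,0],[-1,0,0,0.03,0,0,0],[-1,-0.02,0,0.035,0,0,0],[-1,-0.02,0,0.035,0,0,0],[-1,-0.02,0,0.035,0,0,0],[-1,-0.01,0,0.03,0,0,0],[-1,0,0,0,0,0,0],[-1,0,0,0,0,0,0]]}}

```text
time: 56.93
position: [0.5231, 0.0122, 0.2048]
orientation: [0.132, 3.106, 0.007]
force: [-0.6, 0.1, -0.6]
opening: 0.0855
grasp_force: 0.0
```

```bash
python3 tz.py; python3 look.py wg
cat > gm.py <<'E'
from h import *
import sys
z=np.load('pics/%s.npz'%sys.argv[1],allow_pickle=True);im,d,c=z['im'],z['d'],z['c'];P=cloud(c,d);Z=P[...,2]
for n,lo,hi in (('handle',.035,.05),('grate',.005,.012)):
    m=((d>0)&(Z>lo)&(Z<hi)&(abs(P[...,0]-.6)<.15)&(abs(P[...,1]-.03)<.12)).astype(np.uint8)
    N,L,S,C=cv2.connectedComponentsWithStats(m)
    for i in np.argsort(-S[1:,4])[:2]+1:
        q=P[L==i];r=cv2.minAreaRect((q[:,:2]*1000).astype(np.float32));print(n,S[i,4],np.round(r[0],1),np.round(r[1],1),round(r[2],1),np.percentile(q[:,2],[5,50,95]).round(4))
E
python3 gm.py wg
python3 - <<'E'
from h import *
z=np.load('pics/wg.npz',allow_pickle=True);im,d,c=z['im'],z['d'],z['c'];P=cloud(c,d)
a=np.radians(-4.7);u=(P[...,:2]-[.6055,-.189]);X=u[...,0]*np.cos(a)+u[...,1]*np.sin(a);Y=-u[...,0]*np.sin(a)+u[...,1]*np.cos(a)
m=((d>0)&(abs(X)<.114)&(abs(Y)<.083)&(P[...,2]>.038)&(P[...,2]<.055)).astype(np.uint8)
N,L,S,C=cv2.connectedComponentsWithStats(m)
for i in range(1,N):
    if S[i,4]>300:
        k=L==i;r=cv2.minAreaRect((np.c_[X[k],Y[k]]*1000).astype(np.float32));print(S[i,4],np.round(r[0],1),np.round(r[1],1),round(r[2],1))
E
```

```text
{'time': 56.933, 'qpos': [-0.767, 0.292, 0.756, 2.006, -0.257, 0.903, 1.608], 'position': [0.523, 0.012, 0.205], 'orientation': [0.132, 3.106, 0.007], 'force': [-0.621, 0.055, -0.611], 'opening': 0.086}
y [0.085 0.996 0.006] z [ 0.033  0.003 -0.999]
{'time': 56.933, 'qpos': [-0.767, 0.292, 0.756, 2.006, -0.257, 0.903, 1.608], 'position': [0.523, 0.012, 0.205], 'orientation': [0.132, 3.106, 0.007], 'force': [-0.621, 0.055, -0.611], 'opening': 0.086}
torque [ 0.04  0.05 -0.04] grip 0.0
yaw 85.14793328516461
handle 724 [597.3  11. ] [11.9 69.8] 84.6 [0.0409 0.0436 0.0448]
handle 474 [728.8 -65.7] [21.4 46.2] 77.1 [0.0354 0.0373 0.0393]
grate 9832 [596.6  11.2] [150.2 192.3] 84.8 [0.0065 0.008  0.0093]
grate 22 [491.7 -88. ] [ 3.3 11. ] 81.9 [0.0059 0.0087 0.0118]
5369 [-74.6  10.6] [ 40.4 133.6] 0.8
4830 [-0.9  2. ] [ 41.1 153.1] 0.1
1962 [ 71.7 -26.5] [97.9 40.7] 89.8
```

Grate is flat and free at (0.597, 0.011). Regrasp.

{"api": "arm_command", "payload": {"deltas": [[-1,0.018,0,-0.015,0,1,-0.2],[-1,0.019,0,-0.02,0,0.9,-0.2],[-1,0.019,0,-0.03,0,0,0],[-1,0.018,-0.001,-0.03,0,0,0],[-1,0,0,-0.03,0,0,0],[-1,0,0,-0.03,0,0,0],[-1,0,0,0,0,0,0],[-1,0,0,0,0,0,0]], "newtons": 90}}

```text
time: 57.65
position: [0.5944, 0.0102, 0.0455]
orientation: [-0.145, -3.129, 0.001]
force: [0.3, -0.6, 0.3]
opening: 0.0853
grasp_force: 0.0
```

```bash
python3 tz.py
```

```text
{'time': 57.65, 'qpos': [-0.539, 0.658, 0.57, 1.91, -0.516, 0.734, 1.811], 'position': [0.594, 0.01, 0.045], 'orientation': [-0.145, -3.129, 0.001], 'force': [0.266, -0.591, 0.297], 'opening': 0.085}
y [ 0.093  0.996 -0.001] z [-0.01 -0.   -1.  ]
```

{"api": "arm_command", "payload": {"deltas": [[-1,0.002,0.001,-0.012,0,-0.5,0],[-1,0,0,-0.012,0,0,0],[-1,0,0,-0.008,0,0,0],[-1,0,0,0,0,0,0],[1,0,0,0,0,0,0],[1,0,0,0,0,0,0],[1,0,0,0,0,0,0],[1,0,0,0,0,0,0],[1,0,0,0,0,0,0],[1,0,0,0,0,0,0],[1,0,0,0,0,0,0],[1,0,0,0.02,0,0,0],[1,0,0,0.03,0,0,0],[1,0,0,0.035,0,0,0],[1,0,0,0.035,0,0,0],[1,0,0,0.01,0,0,0],[1,0,0,0,0,0,0]]}}

```text
time: 59.07
position: [0.5998, 0.0118, 0.1482]
orientation: [0.144, 3.129, 0.004]
force: [-0.4, 0.5, -3.0]
opening: 0.0108
grasp_force: 88.8
```

```bash
python3 tz.py;python3 -c "
from h import *
yaw()"
```

```text
{'time': 59.067, 'qpos': [-0.623, 0.519, 0.677, 1.86, -0.412, 0.896, 1.729], 'position': [0.6, 0.012, 0.148], 'orientation': [0.144, 3.129, 0.004], 'force': [-0.377, 0.453, -3.021], 'opening': 0.011}
y [0.092 0.996 0.003] z [ 0.01   0.002 -1.   ]
{'time': 59.067, 'qpos': [-0.623, 0.519, 0.677, 1.86, -0.412, 0.896, 1.729], 'position': [0.6, 0.012, 0.148], 'orientation': [0.144, 3.129, 0.004], 'force': [-0.377, 0.453, -3.021], 'opening': 0.011}
torque [-0.03 -0.   -0.  ] grip 88.77503156661987
yaw 84.72772469297003
```

{"api": "arm_command", "payload": {"deltas": [[1,0.001,-0.02,0,0,0,0.3],[1,0.001,-0.026,0,0,0,0.3],[1,0.001,-0.027,0,0,0,0],[1,0.001,-0.027,0,0,0,0],[1,0.001,-0.027,0,0,0,0],[1,0.001,-0.027,0,0,0,0],[1,0.001,-0.027,0,0,0,0],[1,0,-0.02,0,0,0,0],[1,0,0,0,0,0,0],[1,0,0,0,0,0,0],[1,0,0,0,0,0,0]]}}

```text
time: 59.98
position: [0.6042, -0.1878, 0.1436]
orientation: [0.127, 3.138, 0.004]
force: [0.1, 0.2, -4.1]
opening: 0.0105
grasp_force: 88.7
```

```bash
python3 tz.py; python3 look.py wh
python3 - <<'E'
from h import *
z=np.load('pics/wh.npz',allow_pickle=True);im,d,c=z['im'],z['d'],z['c'];P=cloud(c,d);Z=P[...,2]
m=(d>0)&(abs(P[...,0]-.605)<.14)&(abs(P[...,1]+.189)<.12)&(Z>.10)&(Z<.16)
m=m.astype(np.uint8);N,L,S,C=cv2.connectedComponentsWithStats(m)
for i in np.argsort(-S[1:,4])[:2]+1:
    q=P[L==i];q=q[q[:,2]<.15];r=cv2.minAreaRect((q[:,:2]*1000).astype(np.float32));A=np.c_[q[:,:2],np.ones(len(q))];co=np.linalg.lstsq(A,q[:,2],rcond=None)[0];print(S[i],r,np.percentile(q[:,2],[5,50,95]),co)
E
```

```text
{'time': 59.983, 'qpos': [-0.263, 0.579, 0.659, 1.775, -0.433, 0.936, 2.07], 'position': [0.604, -0.188, 0.144], 'orientation': [0.127, 3.138, 0.004], 'force': [0.127, 0.226, -4.07], 'opening': 0.01}
y [0.081 0.997 0.003] z [ 0.001  0.003 -1.   ]
{'time': 59.983, 'qpos': [-0.263, 0.579, 0.659, 1.775, -0.433, 0.936, 2.07], 'position': [0.604, -0.188, 0.144], 'orientation': [0.127, 3.138, 0.004], 'force': [0.127, 0.226, -4.07], 'opening': 0.01}
torque [0.02 0.02 0.01] grip 88.6526370048523
yaw 85.3477148307804
[   78    44   354   267 37745] ((576.5655517578125, -185.4700469970703), (150.82911682128906, 135.53086853027344), 85.40789031982422) [0.13287641 0.1351732  0.13641913] [-0.00537932  0.00362118  0.13868099]
[235 327  40  37 697] ((668.2335205078125, -192.75335693359375), (22.83725357055664, 27.331045150756836), 86.21095275878906) [0.13401433 0.13480035 0.13568226] [-0.01065387  0.0044099   0.14282718]
```

{"api": "arm_command", "payload": {"deltas": [[1,0.0015,-0.0012,-0.015,0,0,0],[1,0,0,-0.02,0,0,0],[1,0,0,-0.02,0,0,0],[1,0,0,-0.015,0,0,0],[1,0,0,-0.01,0,0,0],[1,0,0,-0.003,0,0,0],[1,0,0,0,0,0,0]]}}

```text
time: 60.62
position: [0.6066, -0.1897, 0.0623]
orientation: [0.127, 3.135, 0.003]
force: [-0.0, -0.3, -4.6]
opening: 0.0104
grasp_force: 88.7
```

{"api": "arm_command", "payload": {"deltas": [[1,0,0,-0.0015,0,0,0],[1,0,0,-0.001,0,0,0],[1,0,0,0,0,0,0]]}}

```text
time: 60.87
position: [0.6074, -0.1905, 0.0614]
orientation: [0.128, 3.133, 0.002]
force: [-2.1, 2.2, 3.5]
opening: 0.0104
grasp_force: 89.8
```

Contact. Release, rise and check everything.

{"api": "arm_command", "payload": {"deltas": [[-1,0,0,0,0,0,0],[-1,0,0,0,0,0,0],[-1,0,0,0,0,0,0],[-1,0,0,0,0,0,0],[-1,0,0,0.02,0,0,0],[-1,-0.01,0,0.03,0,0,0],[-1,-0.02,0,0.04,0,0,0],[-1,-0.02,0,0.04,0,0,0],[-1,0,0.01,0.04,0,0,0],[-1,0,0.01,0.04,0,0,0],[-1,0,0,0,0,0,0],[-1,0,0,0,0,0,0],[-1,0,0,0,0,0,0]]}}

```text
time: 61.95
position: [0.5594, -0.1702, 0.2648]
orientation: [0.127, 3.134, 0.002]
force: [0.8, 0.1, 0.3]
opening: 0.0854
grasp_force: 0.0
```

```bash
python3 look.py wi
python3 - <<'E'
from h import *
z=np.load('pics/wi.npz',allow_pickle=True);im,d,c=z['im'],z['d'],z['c'];P=cloud(c,d);Z=P[...,2]
a=np.radians(-4.7);u=(P[...,:2]-[.6055,-.189]);X=u[...,0]*np.cos(a)+u[...,1]*np.sin(a);Y=-u[...,0]*np.sin(a)+u[...,1]*np.cos(a)
for n,lo,hi in (('handle',.076,.1),('face',.049,.058)):
    m=(d>0)&(abs(X)<.112)&(abs(Y)<.08)&(Z>lo)&(Z<hi)
    r=cv2.minAreaRect((np.c_[X[m],Y[m]]*1000).astype(np.float32));q=P[m];co=np.linalg.lstsq(np.c_[q[:,:2],np.ones(len(q))],q[:,2],rcond=None)[0]
    print(n,m.sum(),r,np.percentile(q[:,2],[5,50,95]).round(4),co[:2])
m=(d>0)&(abs(X)<.112)&(abs(Y)<.08)&(Z>.038)&(Z<.048)
m=m.astype(np.uint8);N,L,S,C=cv2.connectedComponentsWithStats(m)
for i in range(1,N):
    if S[i,4]>100: k=L==i;print('blank bits',S[i,4],X[k].min().round(3),X[k].max().round(3),np.median(Z[k]).round(4))
# pump recheck from top
im,d,c=cam('top');save('top9',im);P=cloud(c,d);hsv=cv2.cvtColor(im,cv2.COLOR_RGB2HSV);Z=P[...,2]
m=(d>0)&(Z>.13)&(Z<.178)&(hsv[...,0]>10)&(hsv[...,0]<32)&(hsv[...,1]>90)&(np.hypot(P[...,0]-.446,P[...,1]-.364)<.066)
q=P[m];e=q[:,:2]-[.4450,.3625];e=e[np.hypot(*e.T)>.035].mean(0);print('outlet',np.degrees(np.arctan2(e[1],e[0])),m.sum())
m=(d>0)&(Z>.151)&(Z<.165)&(np.hypot(P[...,0]-.519,P[...,1]-.447)<.024);r=cv2.minAreaRect((P[m][:,:2]*1000).astype(np.float32));print('knob',r)
E
```

```text
{'time': 61.95, 'qpos': [-0.402, 0.363, 0.771, 1.781, -0.283, 1.107, 1.953], 'position': [0.559, -0.17, 0.265], 'orientation': [0.127, 3.134, 0.002], 'force': [0.772, 0.078, 0.298], 'opening': 0.085}
torque [-0.08 -0.   -0.01] grip 0.0
yaw 85.34561270700674
handle 747 ((1.3295669555664062, -0.793482780456543), (11.662967681884766, 69.78873443603516), 89.56574249267578) [0.0857 0.0886 0.0899] [ 0.02528372 -0.02751001]
face 9889 ((1.412384033203125, -0.6731643676757812), (189.64605712890625, 150.15081787109375), 0.0657721534371376) [0.0513 0.0529 0.0543] [0.00010224 0.00121829]
blank bits 244 -0.095 -0.082 0.044
blank bits 1089 -0.08 -0.054 0.0449
blank bits 1041 -0.08 -0.055 0.0451
blank bits 1446 -0.022 0.02 0.0449
blank bits 1461 -0.021 0.019 0.045
blank bits 895 0.056 0.086 0.0451
blank bits 889 0.056 0.086 0.0451
outlet -85.19013849173137 179
knob ((518.3523559570312, 449.60467529296875), (11.253560066223145, 36.12574768066406), 0.6799325942993164)
```

View pics/wi.png

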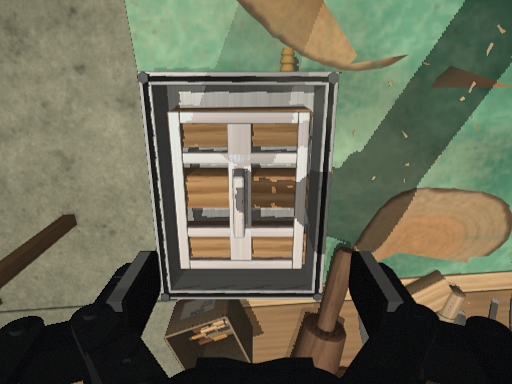

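The grate lies level on the three blanks, centred within 2 mm. The outlet is at -85°, on the arrow, and the knob is at its stop. Handing in.

```bash
python3 -c "
from h import *
print(arm.hand_in())"
```

```text
the job is handed in; nothing more can be done
None
```

I handed the job in at about 62 s, with no verdict returned: the three blanks lie flat in the chamber with the grate level and centred on them, the elbow is screwed down onto the arrow, and the peak pointer is at its zero stop. The grate was knocked aside and slipped once before I freed and placed it, and I did not re-measure the pliers and offcut at the end, though nothing was seen to touch them.

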